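# Pack a carry basket so that it hangs level, and stand it on the parcel scale

### The job

Pack the field casting kit: take the lamp battery out of its charger and the jar of casting powder off the parcel scale, and put both upright into the little carry basket, leaving the basket where it stands while you load it. How heavy the two are differs from kit to kit, so place them along the basket such that it hangs level when you pick it up by its handle. Then carry it by the handle to the scale and leave it standing centred and level on the scale's plate, without disturbing the glue stick or the spring clip.

Things in the scene. Friction and masses are not known exactly. Their poses are not given: they have to be found in the camera images.
- basket: Light grey slotted plastic basket, 220 (its x) by 110 mm (its y), walls 50 high, 2.5 thick, floor 3 thick, 120 g, own weight centred. Origin: centre of underside. Amid each long side a 30 mm wide ear bears the handle's hinge, 100 mm up; hinge line along y at x = 0, so uneven load along x makes it hang tilted. Battery and jar cannot stand abreast across its width: one each side of x = 0.
- handle_grip (a point): Middle of the handle's round black grip bar, 13 mm thick, 70 mm long, along the basket's y; 65 mm from the hinge line (165 mm above the basket's underside when upright). The wire handle arches over the basket's middle across its width, 125 mm wide, stays up by slight hinge friction (0.005 N m), starts within 0.1 rad of upright, can swing 60 degrees either way.
- battery: Grey lamp battery, a block 56 (its x) by 48 (its y) by 40 mm high; 0.16 to 0.34 kg, felt only by lifting. Origin: centre of its underside, z its up. It sits 35 mm deep in the charger's pocket with 1.5 mm play all round, so only its top 5 mm and the rib stand out: draw it straight out along its own z. In the basket it stands upright, rib up.
- battery_rib (a point): Centre of the lifting rib on top of the battery, the only place to grip it: 12 mm thick (along the battery's x), 40 mm long (along its y), 18 mm high; 49 mm above the battery's underside. Axes as the battery's.
- charger: Black desk charger, fixed, about 110 mm (its x) by 82 mm and 90 mm high, with one pocket in a face that slopes 32 degrees toward the charger's -x. Origin: centre of its underside, z up; the mouth of the pocket is 65 mm above it, and the battery's z leans 32 degrees from vertical toward the charger's -x.
- jar: Clear plastic jar with grey lid and pale powder in it, 58 mm across and 98 mm high, 0.23 to 0.45 kg, felt only by lifting; it starts standing on the scale's plate. Origin: centre of its underside, z up. It stands upright in the basket and may be gripped anywhere round its body or lid.
- scale: White parcel scale, fixed, 130 mm (its x) by 150 mm (its y), housing 30 mm high. Origin: centre of its underside.
- scale_top (a point): Centre of the scale's aluminium plate, at the plate's upper surface, 40 mm above the desk; the plate is 90 mm (scale's x) by 130 mm (scale's y), 5 mm thick, stands 5 mm above the housing and sinks at most 3.5 mm under load.
- glue_stick: Glue stick, 22 mm across, 90 mm high, standing; a bystander. Origin: centre of its underside.
- clip: Black spring clip, 32 mm by 21 mm, 34 mm high; a bystander. Origin: centre of its underside.
Not all that is in view belongs to the job. Leave any orange or purple look-alike of the jar alone.

How it is judged:
By the outcome, as a careful person would: the job done as asked, in the order asked, and still so for the second after the job is handed in, with the robot touching nothing.
It also fails if it takes over 72 s, if anything falls off the work surface, if the arm or the gripper's body presses on something with over 40 N, if the wrist force passes 120 N, or if a joint passes its speed limit or range.

### The arm

A 7-joint arm with a two-finger parallel gripper is mounted at the origin on the work surface; the furniture and walls round the work are solid. World frame = base frame: x ahead of the robot, y to its left, z up, the work surface at z = 0. Lengths are in m, angles in rad, forces in N, time in s.
With the tool pointing down it reaches from about 0.425 to 0.925 m from the base axis. Payload 6.8 kg.
Tool frame: the origin (TCP) lies between the finger pads; the fingertips stand 8 mm ahead of it and the grasp point (between the pads) lies 11 mm behind it (arm.tip_reach is the distance from the TCP to the fingertips, in m); z points along the fingers, y is the line along which they close (so a half turn about z gives the same grasp; the last joint's range is limited). The gripper opens to 85 mm and grips with 20 to 120 N. Pads are 22 mm wide; open, the fingers measure 114 mm over their backs; the gripper's body (76 mm by 85 mm) begins 54 mm behind the grasp point. The pads swing forward as they close: fully open they stand 13 mm farther back than shut.
Start: joints at [-1.278, 0.477, 0.022, 1.555, -0.011, 1.109, -0.083], TCP at [0.263, 0.622, 0.239] pointing down, gripper open.
Joint ranges: [-2.96, 2.96], [-0.34, 2.1], [-1.41, 1.46], [0.24, 2.44], [-1.37, 4.51], [0.17, 1.92], [-2.96, 2.96]. Speed limits (rad/s): [2.39, 2.39, 3.14, 3.14, 3.14, 3.14, 3.14].

### API

Orientations are given as a unit quaternion [x, y, z, w].
In Python, from workcell import arm gives the robot as it stands.
- The arm moves only by the tool send_rows, never from a script. Its argument "increments" is text: rows parted by semicolons, each of 4 numbers parted by spaces: the shift along the tool's x, y, z in cm, then the turn about the tool's z in rad. A call has 1 to 5 rows; each row shifts and turns the commanded pose from where the row before left it, along the tool's axes as they then stand; what a row does not reach is not made up. A row lasts 1/12 s, in which the tool goes at most 41.7 mm and 7.16 degrees, less where a joint would pass 70% of its speed; a pose out of reach is approached as far as the arm can. A call is refused whole if a number of a shift passes 4.17 or a number of a turn 0.125, either way. A call with a gripper value outside its range is refused whole. "grip" is the opening, from 0 (shut) to 1 (fully open), set as the call begins (left out, the last holds). The fingers move at their own pace and stop on an object; "squeeze" is the grip in N (left out, the last holds). Time passes only in rows, so rows that do not move let the fingers close. It gives the time, the measured TCP pose, the force, the opening and the grip force at its end, in the units of the state.
- arm.get_state(): the state, without advancing time (a new reading comes with each control period).
- arm.read_camera(name): name is "side" or "top" or "wrist"; returns (picture, depth): 384x512x3 uint8, red, green, blue; 384x512 float32, m along the optical axis (not along the pixel's ray), 0 where there is no reading.
- arm.camera_info(name): a dict with "K" (3x3 intrinsics, pixels), "k1" (the pictures are not rectified: a ray, as slopes to the right and down, at radius r is drawn at 1 + k1 r^2 times it, then the intrinsics apply), "R" (3x3) and "t" (3): a world point X has camera coordinates R X + t. Camera axes: x right, y down, z forward; pixel columns grow to the right and rows downward; lengths in m; the calibration is good to about 2 mm. A picture is of the moment at which its call begins: read the wrist's pose just before it. camera_info takes no time and is no camera call; for the wrist camera it gives the pose at the moment of the call.
- arm.finish_job(): hands the job in; it is judged then, once.
Trained networks look in the newest picture that a camera, given by its name, has taken for a name from the list of things; names that differ only in an ending like _2 or _b are one class to them, and where a whole thing is asked for, a point or a joint stands for the part that bears it (a point fixed in the world has none). Each returns a list of dicts, best first, with "score" (0 to 1); they miss things now and then, are a little off and sometimes report something else, mostly with a low value. They report only what shows in the picture. A call takes as long as a camera call. They do not tell look-alikes from the thing itself.
- arm.search_frame(thing, camera): "position" ([x, y, z] in m, in world coordinates, good to about 4 mm: the middle of the surface that is visible of it).
- arm.place_of(thing, camera): "position" ([x, y, z] in m, in world coordinates, good to about 4 mm: a listed point, or the origin of a listed thing).
The state is a dict: "t": time; "q": joint angles; "joint_vel": joint speeds; "effort": joint torques, N m; "eef_pos": TCP position; "ee_rot": TCP orientation; "ft_force": force on the tool from outside, world axes, zero at the start; "wrist_torque": the same for the moment, N m; "finger_gap": finger opening in m; "grasp_force": force on a finger pad.
Only numpy, scipy, OpenCV 4.12 (cv2) and the standard library are available. Lean on these libraries where they do the work, as an engineer would, in place of code of your own. Each camera call takes 0.05 s, during which the arm holds its last target. There are 200 camera calls.

## Working session

There is one attempt and no reset: what is moved stays moved. The work goes in short steps, Python scripts to look and compute and a tool call to move; the robot and the scene stay as the last step left them, time stands still between calls to the robot, and variables do not carry over. Pictures are saved under pics/ and viewed, at most 10 in all, crops included, and the job is handed in when it is done.

Besides the shell and the picture viewer there is one more tool, called after "Emit:" as a command line: name --argument value ..., lists and objects as JSON in quotes. send_rows: Moves the arm, as the interface text tells. Its arguments: {"type":"object","properties":{"increments":{"type":"string"},"grip":{"type":"number"},"squeeze":{"type":"number"}},"required":["increments"]}

```bash
mkdir -p pics; ls; python3 - <<'E'
from workcell import arm
import cv2,numpy as np
s=arm.get_state();print({k:np.round(v,3).tolist() for k,v in s.items()})
ims=[]
for c in ("top","side"):
    p,d=arm.read_camera(c);cv2.imwrite(f"pics/{c}0.png",p[:,:,::-1])
    np.savez(f"pics/{c}0.npz",p=p,d=d)
    i=arm.camera_info(c);print(c,np.round(i["R"],3).tolist(),np.round(i["t"],3).tolist(),i["K"][0][0],i["k1"])
    for n in ("basket","handle_grip","battery","battery_rib","charger","jar","scale","scale_top","glue_stick","clip"):
        print(n,[(np.round(r["position"],3).tolist(),round(r["score"],2)) for r in arm.place_of(n,c)][:4])
E
```

```text
pics
{'t': 0.0, 'q': [-1.278, 0.478, 0.022, 1.556, -0.012, 1.109, -0.083], 'joint_vel': [-0.0, -0.001, -0.0, -0.001, -0.001, 0.0, 0.0], 'effort': [-0.001, -59.645, 1.607, -28.119, 0.012, 0.009, -0.0], 'eef_pos': [0.263, 0.621, 0.238], 'ee_rot': [0.199, 0.98, -0.001, -0.0], 'ft_force': [-0.329, 0.553, -0.697], 'wrist_torque': [0.047, 0.003, 0.04], 'grasp_force': 0.0, 'finger_gap': 0.085}
top [[-0.023, -1.0, 0.001], [-0.989, 0.023, -0.146], [0.146, -0.004, -0.989]] [-0.4, 0.502, 1.035] 424.9311387635067 0.05142639972686355
basket [([0.57, -0.367, -0.004], 0.56)]
handle_grip [([0.573, -0.368, 0.165], 0.71)]
battery [([0.47, -0.102, 0.034], 0.9)]
battery_rib [([0.452, -0.122, 0.075], 0.65)]
charger [([0.534, -0.191, 0.0], 0.66), ([0.455, -0.115, 0.004], 0.57)]
jar [([0.439, -0.356, 0.038], 0.88), ([0.539, -0.666, 0.004], 0.72), ([0.472, -0.101, 0.038], 0.71), ([0.437, -0.725, 0.006], 0.55)]
scale [([0.419, -0.341, -0.002], 0.72), ([0.451, -0.114, 0.006], 0.39)]
scale_top [([0.431, -0.347, 0.038], 0.67)]
glue_stick [([0.527, -0.481, -0.0], 0.54)]
clip [([0.529, -0.19, 0.002], 0.47)]
side [[0.996, 0.093, 0.002], [0.053, -0.549, -0.834], [-0.076, 0.83, -0.552]] [-0.44, -0.152, 1.713] 492.7937985294644 0.013036889671770056
basket [([0.572, -0.363, -0.004], 0.92)]
handle_grip [([0.575, -0.366, 0.165], 0.55)]
battery [([0.465, -0.103, 0.037], 0.67)]
battery_rib [([0.447, -0.125, 0.078], 0.6), ([0.529, -0.194, 0.003], 0.59)]
charger [([0.466, -0.103, 0.036], 0.61), ([0.454, -0.115, -0.0], 0.59)]
jar [([0.436, -0.361, 0.04], 0.88), ([0.54, -0.666, 0.002], 0.74), ([0.434, -0.727, 0.002], 0.63), ([0.468, -0.103, 0.036], 0.48)]
scale [([0.411, -0.338, -0.004], 0.83)]
scale_top [([0.426, -0.347, 0.04], 0.76)]
glue_stick [([0.522, -0.481, -0.004], 0.78)]
clip [([0.529, -0.192, 0.006], 0.43)]
```

```bash
python3 - <<'E'
import cv2
for c in("top","side"):
    cv2.imwrite(f"pics/{c}0b.png",cv2.resize(cv2.imread(f"pics/{c}0.png"),(800,600),interpolation=cv2.INTER_CUBIC))
E
```

```text
(no output)
```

View pics/top0b.png

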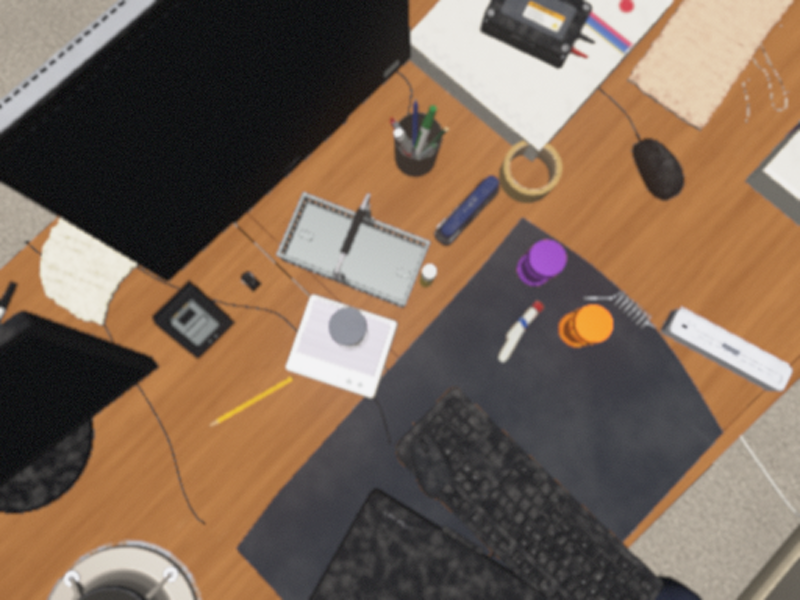

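View pics/side0b.png

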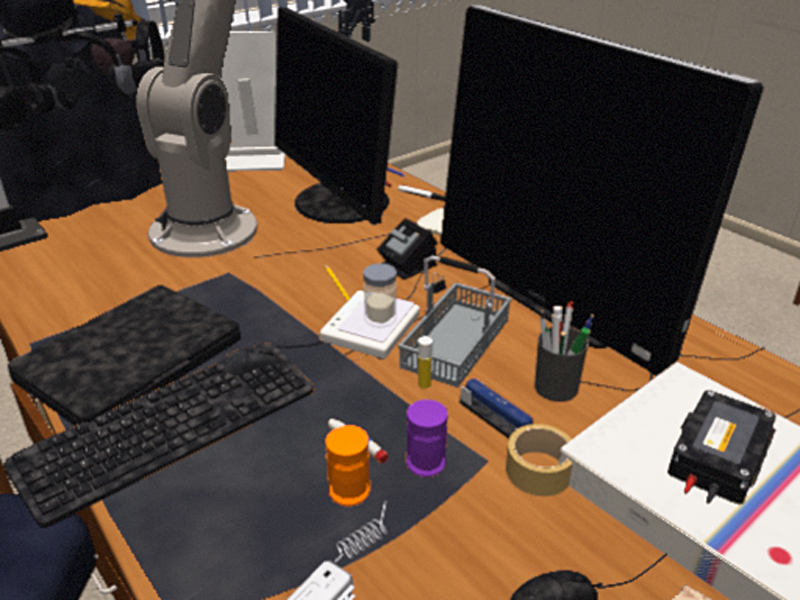

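The lamp battery's charger is at about (193,318) in the top view. The grey-lidded jar on the scale is at (348,327), and its orange and purple look-alikes are at (590,325) and (547,260). The empty basket is at (355,250), the glue stick at (430,272) and the clip at (250,280). Next I'll map heights and take accurate poses from depth.

```bash
cat > h.py <<'E'
from workcell import arm
import numpy as np,cv2
def cloud(c,d,i=None):
    i=i or arm.camera_info(c);K=np.array(i["K"]);R=np.array(i["R"]);t=np.array(i["t"])
    v,u=np.mgrid[:d.shape[0],:d.shape[1]]
    uv=np.stack([u.ravel(),v.ravel()],1).astype(np.float64)[:,None]
    xy=cv2.undistortPoints(uv,K,np.array([i["k1"],0,0,0,0.]))[:,0]
    P=np.c_[xy,np.ones(len(xy))]*d.reshape(-1,1)
    W=(P-t)@R; W[d.ravel()<=0]=np.nan
    return W.reshape(d.shape+(3,))
E
python3 - <<'E'
from h import *
H=np.full((24,40),np.nan)
for c in("top","side"):
    z=np.load(f"pics/{c}0.npz");W=cloud(c,z["d"]).reshape(-1,3)
    W=W[np.isfinite(W[:,0])]
    ix=np.floor((W[:,0]+.2)/.05).astype(int);iy=np.floor((W[:,1]+1)/.05).astype(int)
    for a,b,h in zip(ix,iy,W[:,2]):
        if 0<=a<24 and 0<=b<40: H[a,b]=np.nanmax([H[a,b],h])
print("cols y from",-.6)
for a in range(24): print("%5.2f"%(a*.05-.2)," ".join("%3.0f"%(H[a,b]*100) if np.isfinite(H[a,b]) else " . " for b in range(8,36)))
# basket/scale edges
z=np.load("pics/top0.npz");W=cloud("top",z["d"])
q=W.reshape(-1,3)
def rect(m,n):
    p=q[m]; r=cv2.minAreaRect((p[:,:2]*1000).astype(np.float32)); print(n,len(p),np.round(r[0],1),np.round(r[1],1),r[2],p[:,2].min(),p[:,2].max())
near=lambda x,y,r:np.hypot(q[:,0]-x,q[:,1]-y)<r
rect(near(.573,-.366,.15)&(q[:,2]>.042)&(q[:,2]<.06)&(q[:,0]>.49),"bk rim")
rect(near(.428,-.347,.11)&(q[:,2]>.022)&(q[:,2]<.05),"scale")
rect(near(.438,-.358,.06)&(q[:,2]>.12)&(q[:,2]<.15),"jarlid")
rect(near(.573,-.366,.07)&(q[:,2]>.145)&(q[:,2]<.19),"grip")
rect(near(.455,-.115,.1)&(q[:,2]>.03)&(q[:,2]<.12),"charger")
rect(near(.447,-.124,.03)&(q[:,2]>.079)&(q[:,2]<.12),"rib")
E
```

```text
cols y from -0.6
-0.20 -21   4   0   1   0   1   1   1   0   0   1   1  33  40  44  44  43  43  .   .   .   .   .   .   .   .   .   . 
-0.15   4   4   4   4   1   1   1   1   1   1   2   3  32  37  40  41  41  34  .   .   .   .   .   .   .   .   .   . 
-0.10   4   4   4   4   4   1   1   1   1   2  32  35  36  35  34  .   .   .   .    3  10  28  29  .   .   .   .   . 
-0.05   4   4   4   4   4   4   4   0   1   2  33  42  46  .   .   .    0   1   2  21  21  30  30  .   .   .   .   . 
 0.00   4   4   4   4   4   4   4   1   1   2  35  45  48   2   1   1   1   1   2  21  21  28  30  .   .   .   .   . 
 0.05   4   4   4   4   4   4   3   1   1   2  35  43  48  48   2   1   1   1  19   3   3  21  30  .   .   .   .   . 
 0.10   3   4   4   4   4   4   1   1   1   2   2   2   2  47   1   1  10  35  40  40  -0  .   .   .   .   .   .   . 
 0.15   3   3   4   4   4   1   1   1   1   1   1   1   1   1   2  17  40  40  40  .   .   .   .   .   .   .   .   . 
 0.20   3   4   5   3   1   1   1   1   1   1   1   1   1   2  26  40  40  40  .   .   .   .   34  37  36  .   .   . 
 0.25   3   3   4   3
[... 1630 characters left out ...]

 0.95  11   6   6  50   1   0   0  .   .   .   .   .   .   .   .   .   .   .   .   .   .   .   .   .   .  -74  .   . 
bk rim 609 [ 559.  -371.7] [258.4 165.8] 75.1561279296875 0.04220261680949013 0.059500718099926096
scale 2551 [ 436.  -347.2] [150. 166.] 70.04013061523438 0.02212301146493608 0.04995531236172027
jarlid 486 [ 438.1 -356.5] [55.2 54.6] 44.11076354980469 0.12594960879519296 0.14230670768276632
grip 241 [ 570.5 -367.2] [ 13.1 125.7] 66.31253814697266 0.14503976962356463 0.17554056164702514
charger 1771 [ 455.6 -105. ] [131.8 175.5] 77.35140228271484 0.03072566155391295 0.11996395984495788
rib 156 [ 454.7 -116.9] [38. 41.] 41.3874397277832 0.07902612138793963 0.09014508463088276
```

Emit:
send_rows --increments "0 0 -4 0; 0 0 -4 0; 0 0 -4 0; 0 0 -4 0; 0 0 -4 0"

```text
t: 1.52
eef_pos: [0.2633, 0.6211, 0.4415]
ee_rot: [0.199, 0.98, 0.0, 0.0]
ft_force: [-0.0, 0.8, -0.3]
finger_gap: 0.0854
grasp_force: 0.0
```

Emit:
send_rows --increments "0 0 -4 0; 0 0 -4 0; 0 0 -4 0; 0 0 -1 0"

```text
t: 1.85
eef_pos: [0.2635, 0.6216, 0.577]
ee_rot: [0.199, 0.98, 0.005, 0.001]
ft_force: [-0.1, -0.4, 1.7]
finger_gap: 0.0853
grasp_force: 0.0
```

```bash
cat >> h.py <<'E'
from scipy.spatial.transform import Rotation as Ro
def yaw(): # world angle of tool y
    y=Ro.from_quat(arm.get_state()["ee_rot"]).as_matrix()[:,1]; return np.degrees(np.arctan2(y[1],y[0]))
def rows(pts,yawend=None,step=3.9):
    """pts: world waypoints; prints tool-frame rows in cm with turns"""
    s=arm.get_state();p=np.array(s["eef_pos"]);w=np.radians(yaw())
    L=[p];
    for a in pts:
        a=np.array(a,float);n=max(1,int(np.ceil(np.linalg.norm(a-L[-1])*100/step)));b=L[-1]
        L+= [b+(a-b)*k/n for k in range(1,n+1)]
    dw=0 if yawend is None else (np.radians(yawend)-w)
    n=len(L)-1;k=max(n,int(np.ceil(abs(dw)/.12)));L+=[L[-1]]*(k-n);out=[]
    for i in range(k):
        d=(L[i+1]-L[i])*100;y=np.array([np.cos(w),np.sin(w)]);x=np.array([-y[1],y[0]])*-1
        x=np.array([-np.sin(w),np.cos(w)])  # y cross z(down)
        out.append("%.2f %.2f %.2f %.3f"%(x@d[:2],y@d[:2],-d[2],-dw/k));w+=dw/k
    for i in range(0,k,5): print("; ".join(out[i:i+5]))
E
python3 - <<'E'
from h import *
s=arm.get_state();print(s["t"],np.round(s["eef_pos"],3),np.round(Ro.from_quat(s["ee_rot"]).as_matrix(),3).tolist(),yaw(),s["q"])
P=[]
for a,r in zip(np.linspace(67,-16,9)[1:],[.62,.55,.5,.5,.5,.49,.48,.47]):
    P.append([r*np.cos(np.radians(a)),r*np.sin(np.radians(a)),.565])
rows(P,-42)
E
```

```text
1.85 [0.264 0.622 0.577] [[-0.921, 0.39, 0.003], [0.39, 0.921, 0.01], [0.001, 0.01, -1.0]] 67.02775100877672 [-1.29595771  0.3957413   0.05898427  0.94436624 -0.02336678  1.79171208
 -0.07702005]
-2.80 -1.63 0.30 0.073; -2.91 -1.43 0.30 0.073; -3.01 -1.21 0.30 0.073; -3.09 -0.99 0.30 0.073; -2.68 -1.69 -0.00 0.073
-2.80 -1.49 -0.00 0.073; -2.90 -1.28 -0.00 0.073; -2.98 -1.06 -0.00 0.073; -3.36 -1.23 -0.00 0.073; -3.44 -0.98 -0.00 0.073
-3.50 -0.73 -0.00 0.073; -2.97 0.51 -0.00 0.073; -2.92 0.73 -0.00 0.073; -2.86 0.94 -0.00 0.073; -2.95 0.63 -0.00 0.073
-2.89 0.84 -0.00 0.073; -2.83 1.05 -0.00 0.073; -2.97 0.41 -0.00 0.073; -2.94 0.63 -0.00 0.073; -2.88 0.84 -0.00 0.073
-2.90 0.51 -0.00 0.073; -2.85 0.72 -0.00 0.073; -2.79 0.92 -0.00 0.073; -2.82 0.60 -0.00 0.073; -2.77 0.80 -0.00 0.073
-2.70 1.00 -0.00 0.073
```

Emit:
send_rows --increments "-2.8 -1.6 0 0.073; -2.9 -1.4 0 0.073; -3 -1.2 0 0.073; -3.1 -1 0 0.073; -2.7 -1.7 0 0.073"

```text
t: 2.27
eef_pos: [0.353, 0.4864, 0.5685]
ee_rot: [0.376, 0.927, -0.0, 0.0]
ft_force: [0.4, -0.3, 0.3]
finger_gap: 0.0857
grasp_force: 0.0
```

Emit:
send_rows --increments "-2.8 -1.5 0 0.073; -2.9 -1.3 0 0.073; -3 -1.1 0 0.073; -3.4 -1.2 0 0.073; -3.4 -1 0 0.073"

```text
t: 2.68
eef_pos: [0.3973, 0.3256, 0.5693]
ee_rot: [0.537, 0.843, 0.0, -0.0]
ft_force: [-0.1, -0.3, 0.5]
finger_gap: 0.0857
grasp_force: 0.0
```

```bash
python3 - <<'E'
from h import *
s=arm.get_state();p=s["eef_pos"];print(s["t"],np.round(p,3),yaw(),np.round(s["q"],2))
a0=np.degrees(np.arctan2(p[1],p[0]));P=[]
for a,r in zip(np.linspace(a0,-16,6)[1:],[.5,.5,.49,.48,.47]):
    P.append([r*np.cos(np.radians(a)),r*np.sin(np.radians(a)),.565])
rows(P,-42)
E
```

```text
2.6833 [0.397 0.326 0.569] 24.99942519864918 [-1.05  0.07  0.26  1.38 -0.02  1.7  -0.35]
-3.29 0.05 0.14 0.078; -3.28 0.31 0.14 0.078; -3.24 0.56 0.14 0.078; -3.15 0.62 -0.00 0.078; -3.10 0.86 -0.00 0.078
-3.02 1.10 -0.00 0.078; -3.17 0.42 -0.00 0.078; -3.13 0.66 -0.00 0.078; -3.07 0.91 -0.00 0.078; -3.09 0.53 -0.00 0.078
-3.04 0.77 -0.00 0.078; -2.97 1.00 -0.00 0.078; -3.01 0.64 -0.00 0.078; -2.95 0.87 -0.00 0.078; -2.87 1.09 -0.00 0.078
```

Emit:
send_rows --increments "-3.3 0 0 0.078; -3.3 0.3 0 0.078; -3.2 0.6 0 0.078; -3.2 0.6 0 0.078; -3.1 0.9 0 0.078"

```text
t: 3.1
eef_pos: [0.4658, 0.1772, 0.5696]
ee_rot: [0.691, 0.723, 0.0, -0.0]
ft_force: [1.7, 0.1, 0.4]
finger_gap: 0.0853
grasp_force: 0.0
```

Emit:
send_rows --increments "-3 1.1 0 0.078; -3.2 0.4 0 0.078; -3.1 0.7 0 0.078; -3.1 0.9 0 0.078; -3.1 0.5 0 0.078"

```text
t: 3.52
eef_pos: [0.4851, 0.0208, 0.5691]
ee_rot: [0.818, 0.575, -0.0, 0.0]
ft_force: [0.1, -0.5, 0.5]
finger_gap: 0.0854
grasp_force: 0.0
```

Emit:
send_rows --increments "-3 0.8 0 0.078; -3 1 0 0.078; -3 0.6 0 0.078; -3 0.9 0 0.078; -2.9 1.1 0 0.078"

```text
t: 3.93
eef_pos: [0.4519, -0.1305, 0.5694]
ee_rot: [0.914, 0.406, 0.0, -0.0]
ft_force: [0.8, -0.6, 0.1]
finger_gap: 0.0854
grasp_force: 0.0
```

Emit:
send_rows --increments "0 0 0 0; 0 0 0 0"

```text
t: 4.1
eef_pos: [0.4518, -0.131, 0.5698]
ee_rot: [0.914, 0.406, 0.001, -0.0]
ft_force: [-0.7, 0.3, -0.2]
finger_gap: 0.0851
grasp_force: 0.0
```

```bash
python3 - <<'E'
from h import *
s=arm.get_state();p=s["eef_pos"];print(s["t"],np.round(p,3),yaw(),np.round(s["q"],2))
i=arm.camera_info("wrist");p,d=arm.read_camera("wrist");np.savez("pics/w1.npz",p=p,d=d,**{k:np.array(v) for k,v in i.items()})
cv2.imwrite("pics/w1.png",p[:,:,::-1])
for n in ("battery","battery_rib","charger","jar","scale_top","basket","handle_grip","clip"):
    print(n,[(np.round(r["position"],3).tolist(),round(r["score"],2)) for r in arm.place_of(n,"wrist")][:3])
E
```

```text
4.1 [ 0.452 -0.131  0.57 ] -42.05702068693506 [-0.59 -0.06  0.7   1.48  0.04  1.7  -0.61]
battery [([0.463, -0.108, 0.039], 0.72)]
battery_rib [([0.446, -0.122, 0.077], 0.69), ([0.522, -0.483, -0.0], 0.24)]
charger [([0.456, -0.116, 0.0], 0.7), ([0.575, -0.362, 0.002], 0.32)]
jar [([0.438, -0.357, 0.036], 0.92), ([0.539, -0.663, 0.005], 0.66)]
scale_top [([0.428, -0.346, 0.037], 0.87)]
basket [([0.575, -0.364, 0.002], 0.94)]
handle_grip [([0.571, -0.368, 0.164], 0.87), ([0.451, -0.114, -0.001], 0.39)]
clip [([0.468, -0.105, 0.039], 0.69), ([0.532, -0.19, -0.001], 0.6)]
```

View pics/w1.png

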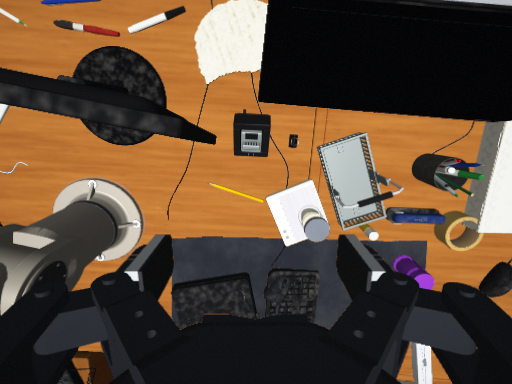

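```bash
python3 - <<'E'
from h import *
z=np.load("pics/w1.npz");i={k:z[k] for k in("K","R","t")};i["k1"]=float(z["k1"])
d=z["d"];W=cloud("wrist",d,i)
q=W.reshape(-1,3)
def rect(m,n):
    p=q[m]; r=cv2.minAreaRect((p[:,:2]*1000).astype(np.float32)); b=cv2.boxPoints(r);e=b[1]-b[0];f=b[2]-b[1]
    l=e if np.linalg.norm(e)>np.linalg.norm(f) else f
    print(n,len(p),np.round(r[0],1),np.round(r[1],1),"long axis",round(np.degrees(np.arctan2(l[1],l[0])),1),"z",np.round([p[:,2].min(),p[:,2].max()],3))
near=lambda x,y,r:np.hypot(q[:,0]-x,q[:,1]-y)<r
Z=q[:,2]
rect(near(.573,-.365,.14)&(Z>.01)&(Z<.065),"bk all")
rect(near(.573,-.365,.14)&(Z>.04)&(Z<.06),"bk rim")
rect(near(.428,-.347,.11)&(Z>.018)&(Z<.034),"scale house")
rect(near(.428,-.347,.11)&(Z>.036)&(Z<.046),"plate")
rect(near(.438,-.358,.06)&(Z>.125)&(Z<.15),"jarlid")
rect(near(.573,-.366,.036)&(Z>.15)&(Z<.19),"grip")
rect(near(.455,-.115,.1)&(Z>.02)&(Z<.12),"charger")
m=near(.446,-.122,.035)&(Z>.085);rect(m,"top")
p=q[near(.455,-.115,.04)&(Z>.05)]
import itertools
v0,v1,u0,u1=110,160,230,275
np.set_printoptions(linewidth=250)
print((W[v0:v1:2,u0:u1:2,2]*1000).round().astype(int))
c=cv2.resize(z["p"][100:250,225:425,::-1],(800,600),interpolation=cv2.INTER_CUBIC);cv2.imwrite("pics/w1c.png",c)
E
```

```text
bk all 1971 [ 536.7 -359.6] [245.1 207. ] long axis 75.1 z [0.01  0.065]
bk rim 878 [ 530.8 -355.3] [239.6 194.2] long axis 67.4 z [0.04 0.06]
scale house 1017 [ 433.5 -346.8] [149.5 165.3] long axis -19.7 z [0.018 0.034]
plate 1015 [ 447.3 -352.7] [130.2 131.2] long axis -19.6 z [0.036 0.046]
jarlid 507 [ 435.7 -356.1] [55.3 55. ] long axis 36.2 z [0.126 0.14 ]
grip 224 [ 571.2 -368.3] [12.7 70.3] long axis -22.9 z [0.162 0.174]
charger 1632 [ 463.8 -117.4] [137.9 172.6] long axis -3.0 z [0.028 0.119]
top 18970 [ 451.1 -114.2] [34.9 69.1] long axis -33.9 z [0.085 0.666]
[[ 0  0  0  0  0 -2  2 19  1  0  1 -1 -1 -1  2  4  0  1  1  2  0  2  0]
 [ 1  0  3  2 -1  2  3 17  2  0  2  1  2  0 -2  3  0  2  1  0  1  1  0]
 [ 1 -1  1 59 60 59 59 59 59 57 57 57  5  5  6  6  9  7  8  1  1  0  1]
 [ 0  5 64 65 67 66 66 65 65 65 63 65 63 63 62 61 64 64 61 60 60  3  1]
 [ 0  2 72 73 74 73 72 72 74 73 72 71 73 71 69 68 70 69 69 69 64  1 -3]
 [ 1  0 79 79 78 79 81 80 79 78 79 77 78 78 77 78 78 77 75 76 71 -1  0]
 [ 0  1 87 87 87 86 86 86 86 85 85 85 84 84 85 84 83 82 84 81 81  1  0]
 [-1 -1 87 90 88 8
[... 578 characters left out ...]
72 72 72 73 76 73 75 75 75 75 59 70 69 69  2  5 -1]
 [ 1 -2 63 63 63 60 70 77 78 79 77 78 77 77 75 71 65 68 67 66  1  1  1]
 [ 0  1 60 63 60 57 79 85 82 85 84 84 82 84 83 67 62 63 64 62  3  1  5]
 [ 0 -1 57 58 58 54 85 87 88 88 86 85 88 86 88 67 57 60 60 61  0  2  1]
 [ 0  1 53 52 54 49 62 85 84 85 84 85 85 84 85 61 57 57 56 57  2  0  1]
 [-2  1 53 53 52 49 58 58 59 58 58 58 59 59 59 58 53 52 54  0  2  1  1]
 [-1  0 48 47 46 50 49 49 51 49 49 49 50 49 50 50 50 49 48  1  2  0  1]
 [ 2  0 43 45 44 43 45 45 45 46 44 43 45 47 47 47 46 46 47  1 -1  1  1]
 [ 1  0  1  1  3  1  1 -1  1  2  0  0  1 40 44 43 42 42 44  1  1  2  0]
 [ 0  0  0  0  2 -1  0  1  1  2  0  1  2  0 -1  1  1  1 -1  0  0  2 -1]]
```

View pics/w1c.png

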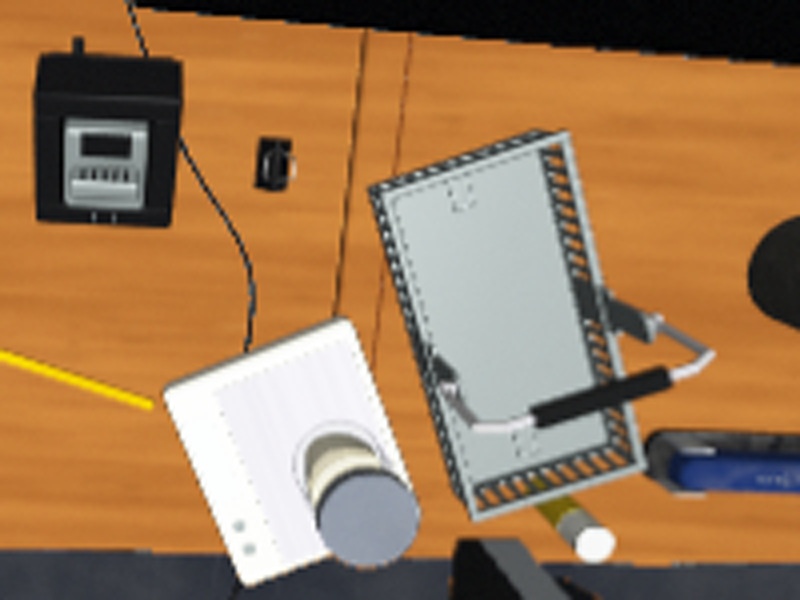

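```bash
python3 - <<'E'
from h import *
z=np.load("pics/w1.npz");i={k:z[k] for k in("K","R","t")};i["k1"]=float(z["k1"])
W=cloud("wrist",z["d"],i)
# charger face: side strips
A=np.concatenate([W[132:154,235:239].reshape(-1,3),W[132:150,263:268].reshape(-1,3)])
c=A.mean(0);n=np.linalg.svd(A-c)[2][2];n*=np.sign(n[2]);print("face n",n.round(3),"tilt",np.degrees(np.arccos(n[2])),"az",np.degrees(np.arctan2(n[1],n[0])))
R=W[142:151,240:260].reshape(-1,3);d=(R-c)@n
print(np.round(np.percentile(d,[50,80,90,95]),4));R=R[(d>.012)]
r=cv2.minAreaRect((R[:,:2]*1000).astype(np.float32));b=cv2.boxPoints(r);print("rib top",len(R),R.mean(0).round(4),r,b.tolist(),np.median(d[d>.012]))
# charger outer, top horizontal ridge edges
q=W.reshape(-1,3);Z=q[:,2]
m=(np.hypot(q[:,0]-.455,q[:,1]+.115)<.085)&(Z>.028)&(Z<.1)
r=cv2.minAreaRect((q[m][:,:2]*1000).astype(np.float32));print("charger",r,cv2.boxPoints(r).tolist())
# basket: local frame
a=np.radians(72);ex=np.array([np.cos(a),np.sin(a)]);ey=np.array([-ex[1],ex[0]])
l=np.c_[(q[:,:2]-[.573,-.365])@ex,(q[:,:2]-[.573,-.365])@ey]
m=(abs(l[:,0])<.135)&(abs(l[:,1])<.075)&(Z>.044)&(Z<.056)
for lo,hi in((-.1,-.07),(-.05,-.02),(.02,.05),(.07,.1)):
    k=m&(l[:,0]>lo)&(l[:,0]<hi);y=l[k,1];print(lo,np.round(np.percentile(y,[2,50,98]),4),k.sum())
for lo,hi in((-.04,-.01),(.01,.04)):
    k=m&(l[:,1]>lo)&(l[:,1]<hi);y=l[k,0];print(lo,np.round(np.percentile(y,[2,50,98]),4),k.sum())
r=cv2.minAreaRect((l[m]*1000).astype(np.float32));print(r)
m=(np.hypot(q[:,0]-.425,q[:,1]+.345)<.12)&(Z>.022)&(Z<.034)&(l[:,1]>.065)
r=cv2.minAreaRect((q[m][:,:2]*1000).astype(np.float32));print("scale",r)
E
```

```text
Traceback (most recent call last):
numpy.linalg.LinAlgError: SVD did not converge
```

```bash
cat > fit.py <<'E'
from h import *
import sys
def load(f):
    z=np.load(f);i={k:z[k] for k in("K","R","t")};i["k1"]=float(z["k1"]);return z["p"],cloud("wrist",z["d"],i)
def basket(q,c0,a0,zr=.05):
    Z=q[:,2];a=np.radians(a0);ex=np.array([np.cos(a),np.sin(a)]);ey=np.array([-ex[1],ex[0]])
    l=np.c_[(q[:,:2]-c0)@ex,(q[:,:2]-c0)@ey]
    m=(abs(l[:,0])<.13)&(abs(l[:,1])<.068)&(Z>zr-.006)&(Z<zr+.006)
    r=cv2.minAreaRect((l[m]*1000).astype(np.float32));print("basket local",np.round(r[0],1),np.round(r[1],1),r[2],m.sum())
    c=np.array(r[0])/1000;th=r[2] if r[2]<45 else r[2]-90
    print("  centre",(c0+c[0]*ex+c[1]*ey).round(4),"x-axis angle",round(a0+th,2))
E
python3 - <<'E'
from fit import *
p,W=load("pics/w1.npz");fin=lambda a:a[np.isfinite(a[:,0])]
A=fin(np.concatenate([W[132:154,235:239].reshape(-1,3),W[132:150,263:268].reshape(-1,3)]))
c=A.mean(0);n=np.linalg.svd(A-c,full_matrices=False)[2][2];n*=np.sign(n[2]);print("face n",n.round(3),"tilt",np.degrees(np.arccos(n[2])),"az",np.degrees(np.arctan2(n[1],n[0])))
R=fin(W[142:151,240:260].reshape(-1,3));d=(R-c)@n
R=R[(d>.015)]
r=cv2.minAreaRect((R[:,:2]*1000).astype(np.float32));b=cv2.boxPoints(r);print("rib top",len(R),R.mean(0).round(4),r,b.round(1).tolist(),np.median(d[d>.015]))
q=fin(W.reshape(-1,3));Z=q[:,2]
m=(np.hypot(q[:,0]-.455,q[:,1]+.115)<.085)&(Z>.028)&(Z<.1)
r=cv2.minAreaRect((q[m][:,:2]*1000).astype(np.float32));print("charger",r,cv2.boxPoints(r).round(1).tolist())
for a in (70,66): basket(q,np.array([.573,-.365]),a)
m=(np.hypot(q[:,0]-.425,q[:,1]+.345)<.1)&(Z>.022)&(Z<.034)
r=cv2.minAreaRect((q[m][:,:2]*1000).astype(np.float32));print("scale",r)
E
```

```text
face n [-0.378 -0.384  0.842] tilt 32.63857042929993 az -134.55402723676124
rib top 101 [ 0.4465 -0.1246  0.0849] ((445.7236328125, -124.32980346679688), (12.913135528564453, 38.70446014404297), 43.89873504638672) [[427.70001220703125, -114.9000015258789], [454.5, -142.8000030517578], [463.79998779296875, -133.8000030517578], [437.0, -105.9000015258789]] 0.02216916874776605
charger ((446.0386962890625, -94.03942108154297), (97.42132568359375, 124.58057403564453), 45.1676139831543) [[367.5, -84.69999694824219], [455.8999938964844, -172.5], [524.5999755859375, -103.4000015258789], [436.20001220703125, -15.600000381469727]]
basket local [-7.2  2.8] [114.5 239.5] 87.1584701538086 718
  centre [ 0.5679 -0.3709] x-axis angle 67.16
basket local [-7.4  2.2] [239.5 114.5] 1.158481240272522 718
  centre [ 0.5679 -0.3709] x-axis angle 67.16
scale ((432.53875732421875, -346.61151123046875), (148.9668731689453, 163.3706817626953), 70.37712860107422)
```

```bash
python3 - <<'E'
from fit import *
print(arm.tip_reach)
fin=lambda a:a[np.isfinite(a[:,0])]
Q=[("w",fin(load("pics/w1.npz")[1][:220].reshape(-1,3)))]
for c in("top","side"):
    z=np.load(f"pics/{c}0.npz");Q.append((c,fin(cloud(c,z["d"]).reshape(-1,3))))
for n,q in Q:
    for zl,zh in((.12,.25),(.25,.36),(.36,.42),(.42,.52)):
        p=q[(q[:,2]>zl)&(q[:,2]<zh)&(q[:,0]>.1)&(q[:,0]<.7)&(q[:,1]>-.25)&(q[:,1]<.25)]
        if len(p)==0: continue
        r=np.hypot(p[:,0]-.446,p[:,1]+.124);o=np.argsort(r)[[0,min(5,len(r)-1)]]
        s=p[:,0]<.46
        mn=p[s][np.argsort(r[s])[:1]].round(3).tolist() if s.any() else None
        print(n,zl,len(p),r[o].round(3),p[o].round(3).tolist(),"small-mon",mn)
E
```

```text
0.008
w 0.12 2473 [0.08 0.08] [[0.399, -0.059, 0.148], [0.402, -0.057, 0.188]] small-mon [[0.399, -0.059, 0.148]]
w 0.25 6322 [0.081 0.082] [[0.408, -0.052, 0.253], [0.41, -0.051, 0.264]] small-mon [[0.408, -0.052, 0.253]]
w 0.36 8465 [0.084 0.085] [[0.418, -0.044, 0.363], [0.418, -0.044, 0.378]] small-mon [[0.418, -0.044, 0.363]]
w 0.42 12058 [0.137 0.138] [[0.552, -0.037, 0.42], [0.553, -0.037, 0.426]] small-mon None
top 0.12 5929 [0.08 0.08] [[0.403, -0.057, 0.222], [0.4, -0.058, 0.172]] small-mon [[0.403, -0.057, 0.222]]
top 0.25 5901 [0.082 0.082] [[0.407, -0.052, 0.258], [0.408, -0.051, 0.269]] small-mon [[0.407, -0.052, 0.258]]
top 0.36 3663 [0.085 0.086] [[0.419, -0.044, 0.377], [0.419, -0.043, 0.379]] small-mon [[0.419, -0.044, 0.377]]
top 0.42 6590 [0.139 0.139] [[0.554, -0.037, 0.421], [0.56, -0.044, 0.423]] small-mon None
side 0.12 4866 [0.073 0.075] [[0.404, -0.064, 0.213], [0.397, -0.067, 0.136]] small-mon [[0.404, -0.064, 0.213]]
side 0.25 4449 [0.076 0.077] [[0.407, -0.058, 0.29], [0.416, -0.053, 0.295]] small-mon [[0.407, -0.058, 0.29]]
side 0.36 2263 [0.077 0.082] [[0.419, -0.052, 0.364], [0.425, -0.045, 0.376]] small-mon [[0.419, -0.052, 0.364]]
side 0.42 1906 [0.136 0.138] [[0.559, -0.047, 0.429], [0.562, -0.049, 0.421]] small-mon [[0.102, 0.078, 0.472]]
```

Emit:
send_rows --increments "0.1 -0.9 4 0.064; 0 0 4 0; 0 0 4 0; 0 0 4 0; 0 0 4 0" --grip 0.62

```text
t: 4.97
eef_pos: [0.4464, -0.1219, 0.3677]
ee_rot: [0.925, 0.379, 0.001, -0.0]
ft_force: [0.5, 0.2, -0.3]
finger_gap: 0.0527
grasp_force: 0.0
```

Emit:
send_rows --increments "0 0 4 0; 0 0 4 0; 0 0 3 0; 0 0 0 0; 0 0 0 0"

```text
t: 5.38
eef_pos: [0.4461, -0.1221, 0.259]
ee_rot: [0.926, 0.379, -0.002, -0.0]
ft_force: [0.1, 0.3, 1.0]
finger_gap: 0.0529
grasp_force: 0.0
```

```bash
cat >> h.py <<'E'
def snap(f):
    s=arm.get_state();print(s["t"],np.round(s["eef_pos"],4),"yaw",round(yaw(),2),np.round(s["q"],2),"gap",s["finger_gap"])
    i=arm.camera_info("wrist");p,d=arm.read_camera("wrist");np.savez(f"pics/{f}.npz",p=p,d=d,**{k:np.array(v) for k,v in i.items()})
    cv2.imwrite(f"pics/{f}.png",p[:,:,::-1])
E
python3 - <<'E'
from h import *
snap("w2")
for n in ("battery","battery_rib"):
    print(n,[(np.round(r["position"],4).tolist(),round(r["score"],2)) for r in arm.place_of(n,"wrist")][:3])
E
```

```text
5.3833 [ 0.4461 -0.1221  0.259 ] yaw -45.5 [-0.54  0.1   0.74  2.05 -0.08  1.02 -0.56] gap 0.05294740763006915
battery [([0.4635, -0.104, 0.0414], 0.84)]
battery_rib [([0.4458, -0.124, 0.0758], 0.57)]
```

View pics/w2.png

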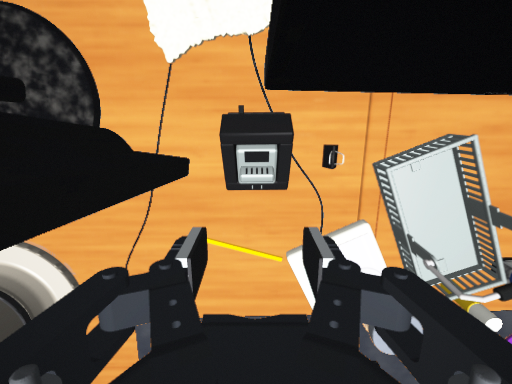

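```bash
python3 - <<'E'
from fit import *
p,W=load("pics/w2.npz");fin=lambda a:a[np.isfinite(a[:,0])]
A=fin(np.concatenate([W[140:180,226:233].reshape(-1,3),W[140:180,280:286].reshape(-1,3)]))
c=A.mean(0);n=np.linalg.svd(A-c,full_matrices=False)[2][2];n*=np.sign(n[2]);print("face n",n.round(3),"tilt",np.degrees(np.arccos(n[2])),"az",np.degrees(np.arctan2(n[1],n[0])))
R=fin(W[140:188,233:280].reshape(-1,3));d=(R-c)@n
print(np.histogram(d,bins=np.arange(-.002,.03,.002)))
B=R[(d>.003)&(d<.008)];R=R[d>.019]
az=np.arctan2(n[1],n[0])
r=cv2.minAreaRect((R[:,:2]*1000).astype(np.float32));b=cv2.boxPoints(r);print("rib top",len(R),R.mean(0).round(4),r,b.round(1).tolist(),np.median(((R-c)@n)))
ly=np.array([-np.sin(az),np.cos(az)]);print("y extent",np.percentile(R[:,:2]@ly,[1,99]),"bat",np.percentile(B[:,:2]@ly,[1,99]))
lx=np.array([np.cos(az),np.sin(az)]);print("down extent",np.percentile(R[:,:2]@lx,[1,99]), "z",np.percentile(R[:,2],[2,50,98]))
tcp=arm.get_state()["eef_pos"];print("tcp",tcp[:2]@lx,tcp[:2]@ly)
E
```

```text
face n [-0.373 -0.375  0.849] tilt 31.914004032368982 az -134.88291277269147
(array([402, 320, 164, 620,  70,  33,  35,  42,  40,  38,  45,  84, 181,
         1,   0]), array([-0.002,  0.   ,  0.002,  0.004,  0.006,  0.008,  0.01 ,  0.012,
        0.014,  0.016,  0.018,  0.02 ,  0.022,  0.024,  0.026,  0.028]))
rib top 289 [ 0.4456 -0.1248  0.0853] ((445.4236145019531, -124.87445068359375), (10.673768997192383, 38.56752014160156), 44.41316604614258) [[428.1000061035156, -114.80000305175781], [455.1000061035156, -142.39999389648438], [462.70001220703125, -134.89999389648438], [435.70001220703125, -107.4000015258789]] 0.022467887886619617
y extent [0.38469266 0.42273789] bat [0.38073549 0.42615097]
down extent [-0.23099737 -0.22053474] z [0.08210262 0.08554455 0.08749101]
tcp -0.22966686627159588 0.4040631245217565
```

```bash
python3 - <<'E'
from fit import *
p,W=load("pics/w2.npz");q=W.reshape(-1,3);t=arm.get_state()["eef_pos"]
az=np.radians(-45.5);y=np.array([np.cos(az),np.sin(az)]);x=np.array([-y[1],y[0]])
l=np.c_[(q[:,:2]-t[:2])@x,(q[:,:2]-t[:2])@y,t[2]-q[:,2]]
m=(abs(l[:,0])<.03)&(abs(l[:,1])<.06)&(l[:,2]>-.03)&(l[:,2]<.03)
k=l[m];print(len(k),k.min(0),k.max(0))
for s in(-1,1):
    a=k[np.sign(k[:,1])==s];print(s,np.percentile(a,[2,50,98],axis=0).round(4).tolist())
E
```

```text
2593 [-0.01417171 -0.04274442 -0.02997701] [0.00933855 0.0376227  0.00695747]
-1 [[-0.0122, -0.0418, -0.0294], [0.0046, -0.0292, -0.0156], [0.009, -0.0287, 0.0039]]
1 [[-0.0124, 0.0237, -0.0294], [0.0047, 0.0241, -0.0156], [0.0091, 0.0368, 0.0039]]
```

Emit:
send_rows --increments "-0.2 0.1 4 0; 0 0 4 0; 0 0 4 0; 0 0 2 0; 0 0 2 0"

```text
t: 5.95
eef_pos: [0.4473, -0.124, 0.0991]
ee_rot: [0.925, 0.379, 0.001, 0.0]
ft_force: [0.4, -0.5, 0.4]
finger_gap: 0.0533
grasp_force: 0.0
```

Emit:
send_rows --increments "0 0 1 0; 0 0 0.8 0; 0 0 0 0"

```text
t: 6.2
eef_pos: [0.4467, -0.1241, 0.0814]
ee_rot: [0.925, 0.379, 0.0, 0.0]
ft_force: [-0.4, -0.2, 0.2]
finger_gap: 0.053
grasp_force: 0.0
```

Emit:
send_rows --increments "0 0 0 0; 0 0 0 0; 0 0 0 0; 0 0 0 0" --grip 0 --squeeze 60

```text
t: 6.53
eef_pos: [0.447, -0.1243, 0.0828]
ee_rot: [0.926, 0.379, 0.001, 0.0]
ft_force: [-1.9, 0.1, 8.5]
finger_gap: 0.0377
grasp_force: 60.3
```

Emit:
send_rows --increments "-0.53 0 -0.85 0; -0.53 0 -0.85 0"

```text
t: 6.7
eef_pos: [0.4388, -0.1316, 0.0994]
ee_rot: [0.925, 0.379, 0.001, 0.0]
ft_force: [2.0, 1.4, -1.4]
finger_gap: 0.0377
grasp_force: 60.8
```

Emit:
send_rows --increments "-0.53 0 -0.85 0; -0.53 0 -0.85 0; -0.53 0 -0.85 0; 0 0 0 0"

```text
t: 7.03
eef_pos: [0.4266, -0.1442, 0.1255]
ee_rot: [0.926, 0.378, 0.001, 0.0]
ft_force: [-0.5, -0.2, -1.9]
finger_gap: 0.0379
grasp_force: 60.7
```

```bash
python3 - <<'E'
from h import *
snap("w3");s=arm.get_state();print(s["ft_force"],s["wrist_torque"],s["grasp_force"])
E
```

```text
7.0333 [ 0.4266 -0.1442  0.1255] yaw -45.61 [-0.38  0.32  0.67  2.22 -0.32  0.69 -0.28] gap 0.037915676898528296
[-0.72151181  0.87775363 -1.33107205] [ 0.05192831 -0.00847622 -0.01151054] 60.718005895614624
```

View pics/w3.png

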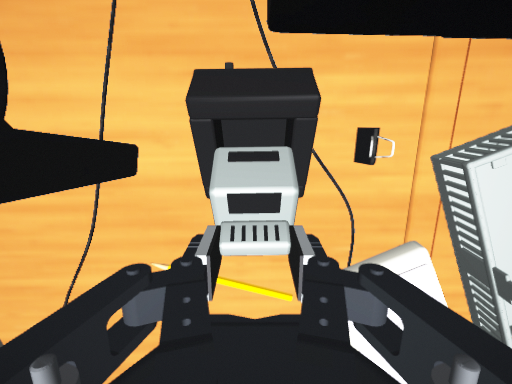

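```bash
python3 - <<'E'
from fit import *
p,W=load("pics/w1.npz")
for n,(u,v) in dict(a=(300,162),b=(292,170),clip=(293,140),scalecorner=(311,180),basketcorner=(318,148),chR=(270,155),chB=(235,156),penR=(262,201),penL=(211,185),c=(250,172)).items(): print(n,(u,v),W[v,u].round(3))
rs=[]
for k in range(15):
    s=arm.get_state();rs.append([*s["ft_force"],*s["wrist_torque"],s["t"]]);arm.read_camera("top")
print(np.mean(rs,0).round(3),np.std(rs,0).round(3))
E
```

```text
a (300, 162) [ 0.507 -0.246 -0.002]
b (292, 170) [ 0.478 -0.247  0.002]
clip (293, 140) [ 0.529 -0.188  0.018]
scalecorner (311, 180) [ 0.498 -0.293  0.029]
basketcorner (318, 148) [ 0.562 -0.244  0.02 ]
chR (270, 155) [ 0.461 -0.18  -0.001]
chB (235, 156) [ 0.393 -0.121  0.001]
penR (262, 201) [ 0.365 -0.257  0.006]
penL (211, 185) [ 0.293 -0.135  0.002]
c (250, 172) [ 0.393 -0.179 -0.002]
[ 0.034  0.133 -1.814 -0.015  0.017 -0.008  7.433] [0.456 0.395 0.451 0.036 0.023 0.021 0.216]
```

Emit:
send_rows --increments "-0.5 0 -3 0; 0 0 -3 0"

```text
t: 8.0
eef_pos: [0.4214, -0.1468, 0.1832]
ee_rot: [0.926, 0.378, -0.003, -0.001]
ft_force: [0.4, 1.6, -1.3]
finger_gap: 0.0376
grasp_force: 61.2
```

```bash
python3 - <<'E'
from h import *
p=arm.get_state()["eef_pos"];print(p,yaw())
rows([[.456,-.263,p[2]]],-22.8)
E
```

```text
[ 0.42135434 -0.14683274  0.18324472] -45.563843528913
-1.41 2.68 -0.00 -0.099; -1.67 2.53 -0.00 -0.099; -1.92 2.35 -0.00 -0.099; -2.14 2.15 -0.00 -0.099
```

Emit:
send_rows --increments "-1.4 2.7 0 -0.1; -1.7 2.5 0 -0.1; -1.9 2.3 0 -0.1; -2.1 2.2 0 -0.1; 0 0 0 0"

```text
t: 8.42
eef_pos: [0.4594, -0.2684, 0.1847]
ee_rot: [0.832, 0.555, -0.0, 0.003]
ft_force: [0.5, -0.5, -1.0]
finger_gap: 0.0375
grasp_force: 61.2
```

Emit:
send_rows --increments "0 0 4 0; 0 0 4 0; 0 0 2 0; 0 0 0.8 0; 0 0 0 0" --squeeze 30

```text
t: 8.83
eef_pos: [0.4573, -0.2614, 0.0742]
ee_rot: [0.832, 0.555, -0.001, -0.001]
ft_force: [-0.5, -0.3, -1.0]
finger_gap: 0.038
grasp_force: 61.2
```

```bash
python3 - <<'E'
from h import *
p=arm.get_state();print(p["eef_pos"],yaw(),p["ft_force"])
E
```

```text
[ 0.45734362 -0.26144396  0.07420699] -22.609632691195753 [-0.45319637 -0.33679835 -1.01081373]
```

Emit:
send_rows --increments "0 0 0.5 0; 0 0 0.4 0; 0 0 0.3 0; 0 0 0 0" --grip 0 --squeeze 20

```text
t: 9.17
eef_pos: [0.4599, -0.2627, 0.0652]
ee_rot: [0.832, 0.555, 0.001, 0.001]
ft_force: [-0.3, 0.3, 5.3]
finger_gap: 0.0377
grasp_force: 61.9
```

Emit:
send_rows --increments "0 0 0.2 0; 0 0 0.2 0; 0 0 0 0"

```text
t: 9.42
eef_pos: [0.4605, -0.2627, 0.0639]
ee_rot: [0.832, 0.555, 0.002, 0.001]
ft_force: [-7.0, 5.1, 37.0]
finger_gap: 0.0376
grasp_force: 65.2
```

Emit:
send_rows --increments "0 0 -0.4 0; 0 0 0 0"

```text
t: 9.58
eef_pos: [0.4601, -0.2626, 0.0657]
ee_rot: [0.832, 0.555, 0.001, 0.002]
ft_force: [0.1, -0.2, 4.2]
finger_gap: 0.0376
grasp_force: 61.8
```

Emit:
send_rows --increments "0 0 0 0; 0 0 0 0" --grip 0.45

```text
t: 9.75
eef_pos: [0.4601, -0.2627, 0.065]
ee_rot: [0.832, 0.555, 0.001, 0.001]
ft_force: [0.4, 0.2, 9.2]
finger_gap: 0.0385
grasp_force: 39.8
```

```bash
python3 - <<'E'
from h import *
snap("w4");print(arm.get_state()["ft_force"])
E
```

```text
9.75 [ 0.4601 -0.2627  0.065 ] yaw -22.57 [-0.01  0.54  0.53  2.07 -0.44  0.64  0.42] gap 0.038533308225830364
[-0.33699412  0.42536428  9.12337464]
```

View pics/w4.png

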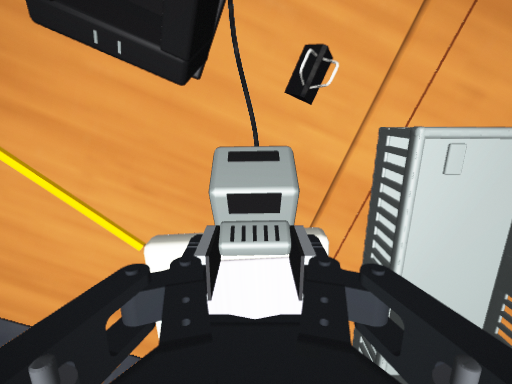

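Emit:
send_rows --increments "0 0 0 0; 0 0 0 0" --grip 0.46

```text
t: 9.97
eef_pos: [0.46, -0.2627, 0.0648]
ee_rot: [0.832, 0.555, 0.001, 0.001]
ft_force: [0.6, 0.0, 8.6]
finger_gap: 0.0391
grasp_force: 18.5
```

Emit:
send_rows --increments "0 0 0 0; 0 0 0 0" --grip 0.47

```text
t: 10.13
eef_pos: [0.4591, -0.262, 0.0639]
ee_rot: [0.832, 0.555, 0.0, 0.0]
ft_force: [0.2, 0.0, 0.3]
finger_gap: 0.0402
grasp_force: 0.5
```

Emit:
send_rows --increments "0 0 0 0; 0 0 0 0" --grip 0.48

```text
t: 10.3
eef_pos: [0.4583, -0.2618, 0.0635]
ee_rot: [0.832, 0.555, -0.0, -0.0]
ft_force: [-0.2, -0.1, 0.4]
finger_gap: 0.0408
grasp_force: 0.0
```

Emit:
send_rows --increments "0 0 0 0; 0 0 0 0" --grip 0.5

```text
t: 10.47
eef_pos: [0.4584, -0.2619, 0.0636]
ee_rot: [0.832, 0.555, -0.0, -0.0]
ft_force: [0.4, 0.4, -0.2]
finger_gap: 0.0428
grasp_force: 0.0
```

Emit:
send_rows --increments "0 0 0 0; 0 0 0 0; 0 0 0 0" --grip 0.56

```text
t: 10.72
eef_pos: [0.4585, -0.262, 0.0637]
ee_rot: [0.832, 0.555, -0.0, -0.0]
ft_force: [-1.1, 0.3, 0.3]
finger_gap: 0.0477
grasp_force: 0.0
```

```bash
python3 - <<'E'
from h import *
snap("w5");print(arm.get_state()["ft_force"])
for n in ("battery","battery_rib"):
    print(n,[(np.round(r["position"],4).tolist(),round(r["score"],2)) for r in arm.place_of(n,"wrist")][:3])
E
```

```text
10.7167 [ 0.4585 -0.262   0.0637] yaw -22.57 [-0.01  0.54  0.53  2.07 -0.44  0.64  0.42] gap 0.04767585403310837
[-0.3816913   0.59813433  0.96606282]
battery [([0.4762, -0.2335, 0.0056], 0.75)]
battery_rib [([0.4806, -0.2394, 0.0561], 0.69)]
```

View pics/w5.png

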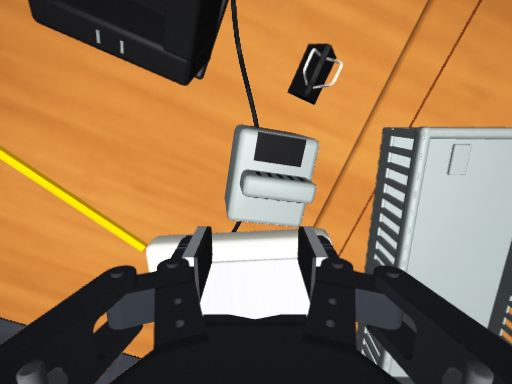

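```bash
cat >> fit.py <<'E'
def rib(q,c,r,z0,z1):
    m=(np.hypot(q[:,0]-c[0],q[:,1]-c[1])<r)&(q[:,2]>z0)&(q[:,2]<z1);p=q[m]
    b=cv2.minAreaRect((p[:,:2]*1000).astype(np.float32));x=cv2.boxPoints(b);e,f=x[1]-x[0],x[2]-x[1]
    l=e if np.linalg.norm(e)>np.linalg.norm(f) else f;a=np.degrees(np.arctan2(l[1],l[0]))
    print("rect",m.sum(),np.round(b[0],1),np.round(b[1],1),"long",round((a+90)%180-90,1),"z",np.percentile(p[:,2],[5,50,95]).round(4))
E
python3 - <<'E'
from fit import *
p,W=load("pics/w5.npz");q=W.reshape(-1,3);q=q[np.isfinite(q[:,0])]
rib(q,(.478,-.236),.03,.050,.066);rib(q,(.478,-.236),.045,.03,.046)
t=arm.get_state()["eef_pos"];w=np.radians(yaw());y=np.array([np.cos(w),np.sin(w)]);x=np.array([-y[1],y[0]])
l=np.c_[(q[:,:2]-t[:2])@x,(q[:,:2]-t[:2])@y,t[2]-q[:,2]]
k=l[(abs(l[:,0])<.016)&(abs(l[:,1])<.06)&(l[:,2]>-.03)&(l[:,2]<.016)]
for s in(-1,1):
    a=k[np.sign(k[:,1])==s];print("finger",s,np.percentile(a,[2,50,98],axis=0).round(4).tolist())
f=[]
for k in range(8):
    f.append(arm.get_state()["ft_force"]);arm.read_camera("top")
print(np.mean(f,0),np.std(f,0))
E
```

```text
rect 1899 [ 476.2 -245.5] [28.3 41.4] long -32.0 z [0.0534 0.0609 0.0641]
rect 4557 [ 477.8 -237.4] [56.  49.7] long 57.8 z [0.0391 0.0434 0.0458]
finger -1 [[-0.0105, -0.038, -0.0294], [0.0064, -0.0253, -0.0162], [0.0107, -0.0248, 0.0026]]
finger 1 [[-0.0107, 0.0225, -0.0294], [0.0065, 0.0231, -0.0163], [0.0108, 0.0357, 0.0023]]
[ 0.17078264 -0.22258091 -0.14597909] [0.38601537 0.50298288 0.50806631]
```

Emit:
send_rows --increments "0 0 -2.5 0; 2.1 1 0 0.085; 1 -0.4 0 0.083; 0 0 0 0" --grip 0.65

```text
t: 11.6
eef_pos: [0.4783, -0.2332, 0.0887]
ee_rot: [0.875, 0.484, 0.0, -0.0]
ft_force: [-0.0, 1.2, -0.7]
finger_gap: 0.0553
grasp_force: 0.0
```

```bash
python3 - <<'E'
from h import *
print(arm.get_state()["eef_pos"],yaw());rows([[.478,-.2375,.05]],-32.2)
E
```

```text
[ 0.47825769 -0.23323151  0.08874002] -32.15242786483914
-0.38 0.21 3.87 0.001
```

Emit:
send_rows --increments "-0.4 0.2 1 0; 0 0 1.5 0; 0 0 1.4 0; 0 0 0 0"

```text
t: 11.93
eef_pos: [0.4739, -0.2407, 0.0471]
ee_rot: [0.875, 0.484, -0.002, -0.002]
ft_force: [-0.3, 1.5, 0.1]
finger_gap: 0.0552
grasp_force: 0.0
```

Emit:
send_rows --increments "0 0 0 0; 0 0 0 0; 0 0 0 0; 0 0 0 0" --grip 0 --squeeze 50

```text
t: 12.27
eef_pos: [0.4767, -0.2405, 0.0502]
ee_rot: [0.875, 0.483, 0.0, 0.0]
ft_force: [0.3, -1.0, -2.1]
finger_gap: 0.043
grasp_force: 50.2
```

Emit:
send_rows --increments "0 0 -3 0; 0 0 -4 0; 0 0 -4 0; 0 0 0 0"

```text
t: 12.6
eef_pos: [0.4801, -0.2428, 0.1666]
ee_rot: [0.876, 0.483, 0.004, 0.004]
ft_force: [1.2, -1.0, -1.7]
finger_gap: 0.0429
grasp_force: 51.1
```

```bash
python3 - <<'E'
from h import *
from fit import load,basket,rib
snap("w6");f=[]
for n in ("basket","handle_grip","scale_top","jar"):
    f.append(arm.get_state()["ft_force"])
    print(n,[(np.round(r["position"],4).tolist(),round(r["score"],2)) for r in arm.place_of(n,"wrist")][:2])
    f.append(arm.get_state()["ft_force"])
for k in range(8):
    f.append(arm.get_state()["ft_force"]);arm.read_camera("top")
print(np.mean(f,0),np.std(f,0))
p,W=load("pics/w6.npz");q=W.reshape(-1,3);q=q[np.isfinite(q[:,0])]
basket(q,np.array([.573,-.365]),67.);basket(q,np.array([.573,-.365]),67.,.005)
E
```

```text
12.6 [ 0.4801 -0.2428  0.1666] yaw -32.25 [-0.21  0.4   0.71  2.   -0.35  0.85  0.13] gap 0.042863182053388564
basket [([0.5757, -0.3625, 0.0012], 0.69), ([0.4843, -0.237, 0.1692], 0.19)]
handle_grip [([0.567, -0.3666, 0.1647], 0.94)]
scale_top [([0.4271, -0.3452, 0.0341], 0.62)]
jar [([0.4396, -0.3566, 0.0399], 0.65), ([0.5307, -0.1917, -0.0028], 0.43)]
[-0.21876214  0.32346496 -2.05897847] [0.40511541 0.59549405 0.6501088 ]
basket local [0.  2.4] [223.8 114.6] 0.06703238934278488 3623
  centre [ 0.5708 -0.364 ] x-axis angle 67.07
basket local [ 0.2 -0. ] [259.7 136. ] 0.009401857852935791 15242
  centre [ 0.5731 -0.3649] x-axis angle 67.01
```

```bash
python3 - <<'E'
from fit import *
p,W=load("pics/w6.npz");q=W.reshape(-1,3);q=q[np.isfinite(q[:,0])]
t=np.array([.4801,-.2428,.1666]);w=np.radians(-32.25);y=np.array([np.cos(w),np.sin(w)]);x=np.array([-y[1],y[0]])
l=np.c_[(q[:,:2]-t[:2])@x,(q[:,:2]-t[:2])@y,q[:,2]-t[2]]
m=(abs(l[:,0])<.06)&(abs(l[:,1])<.05)&(l[:,2]>-.06)&(l[:,2]<.03)
np.set_printoptions(linewidth=200,suppress=True)
# height map in tool frame, 4mm cells
for a in np.arange(.036,-.036,-.004):
    print("%4d"%round(a*1000)," ".join("%4.0f"%(1000*np.median(l[k,2])) if (k:=m&(abs(l[:,0]-a)<.002)&(abs(l[:,1]-b)<.002)).any() else "   ." for b in np.arange(-.044,.045,.004)))
rib(l,(0,0),.05,-.02,-.006)
c=(l[:,2]>-.02)&(l[:,2]<-.004)&m&(l[:,0]>.008);print(l[c].min(0),l[c].max(0))
E
```

```text
36    .    .    .    .    .    .    .    .    .    .    .    .    .    .    .    .    .    .    .    .    .    .    .
  32    .    .    .    .    .  -25  -12  -13  -12  -13  -14  -13  -13  -13  -14  -15  -10   -9    .    .    .    .    .
  28    .    .    .    .    .   -5   -4   -4   -4   -4   -4   -5   -5   -6   -6   -6   -7   -8    .    .    .    .    .
  24    .    .    .    .    .   -5   -4   -4   -4   -4   -5   -5   -5   -6   -6   -7   -7   -9    .    .    .    .    .
  20    .    .    .    .    .   -5   -4   -4   -4   -4   -5   -5   -5   -5   -6   -6   -7   -9    .    .    .    .    .
  16    .    .    .    .    .   -5   -4   -4   -4   -4   -5   -5   -5   -6   -6   -6   -7   -8    .    .    .    .    .
  12    .    .    .    .   16   14   -4    1    4    1    3    2    2    1    1    1    7   17   12    .    .    .    .
   8    .    .   15   14   19   15   -4   13   14   13   13   13   12   12   12   11   12   15   16   14    .    .    .
   4    .    .   15   13    .   15   -4   14   14   14   13   13   13   12   12   12   17    .   18   16   12    .    .
   0    .    .    .   
[... 505 characters left out ...]
-4   -5   -5   -5   -5   -6   -6   -7   -7    .    .    .    .    .    .
 -20    .    .    .    .    .   -6   -4   -4   -4   -5   -5   -6   -6   -6   -7   -7   -7   -9    .    .    .    .    .
 -24    .    .    .    .    .    .   -6   -6   -6   -6   -7   -7    .   -7   -8    .    .    .    .    .    .    .    .
 -28    .    .    .    .    .    .    .    .    .    .    .    .    .    .    .    .    .    .    .    .    .    .    .
 -32    .    .    .    .    .    .    .    .    .    .    .    .    .    .    .    .    .    .    .    .    .    .    .
rect 1859 [ 5.3 -0.2] [48.1 55.9] long -1.0 z [-0.0163 -0.007  -0.0061]
[ 0.00813485 -0.02470252 -0.01991238] [ 0.03303773  0.02359877 -0.00400086]
```

```bash
python3 - <<'E'
from fit import *
fin=lambda a:a[np.isfinite(a[:,0])]
for n,q in [("w1",fin(load("pics/w1.npz")[1][:220].reshape(-1,3)))]+[(c,fin(cloud(c,np.load(f"pics/{c}0.npz")["d"]).reshape(-1,3))) for c in("top","side")]:
  for zl,zh in((.08,.2),(.2,.35),(.35,.52)):
    p=q[(q[:,2]>zl)&(q[:,2]<zh)&(q[:,0]>.5)&(q[:,1]>-.35)&(q[:,1]>-.55+.3*(q[:,0]-.5)/.3)&(np.hypot(q[:,0]-.572,q[:,1]+.3645)>.09)]
    if len(p):
        r=np.hypot(p[:,0]-.599,p[:,1]+.301);o=np.argsort(r)[min(5,len(r)-1)];print(n,zl,r[o].round(3),p[o].round(3))
from h import rows
p=arm.get_state()["eef_pos"];print(p,yaw());rows([[.599,-.3013,.15]],-23)
E
```

```text
w1 0.08 0.113 [ 0.682 -0.224  0.088]
w1 0.2 0.124 [ 0.682 -0.209  0.204]
w1 0.35 0.138 [ 0.706 -0.213  0.353]
top 0.08 0.115 [ 0.683 -0.224  0.08 ]
top 0.2 0.125 [ 0.684 -0.209  0.207]
top 0.35 0.14 [ 0.703 -0.207  0.355]
side 0.08 0.11 [ 0.669 -0.216  0.083]
side 0.2 0.123 [ 0.679 -0.207  0.205]
side 0.35 0.138 [ 0.703 -0.21   0.368]
[ 0.47633737 -0.24020854  0.15944187] -32.21213385019052
0.34 3.41 0.24 -0.040; 0.21 3.42 0.24 -0.040; 0.07 3.43 0.24 -0.040; -0.07 3.43 0.24 -0.040
```

Emit:
send_rows --increments "0.3 3.4 0 -0.04; 0.2 3.4 0 -0.04; 0.1 3.4 0 -0.04; 0 3.4 0 -0.04; 0 0 0 0"

```text
t: 13.67
eef_pos: [0.6042, -0.3023, 0.1596]
ee_rot: [0.833, 0.553, 0.001, 0.002]
ft_force: [0.9, 0.6, -0.7]
finger_gap: 0.0429
grasp_force: 51.0
```

Emit:
send_rows --increments "0 0 2 0; 0 0 2 0; 0 0 0 0"

```text
t: 13.92
eef_pos: [0.5965, -0.2989, 0.1156]
ee_rot: [0.834, 0.552, -0.002, -0.003]
ft_force: [-1.0, 0.9, -2.3]
finger_gap: 0.0431
grasp_force: 51.0
```

```bash
python3 - <<'E'
from h import *
p=arm.get_state()["eef_pos"];print(p,yaw());rows([[.599,-.3013,.06]],-23,1)
E
```

```text
[ 0.5965218  -0.2988774   0.11557377] -23.021070932770428
-0.02 0.05 0.93 -0.000; -0.02 0.05 0.93 -0.000; -0.02 0.05 0.93 -0.000; -0.02 0.05 0.93 -0.000; -0.02 0.05 0.93 -0.000
-0.02 0.05 0.93 -0.000
```

Emit:
send_rows --increments "0 0.1 1.5 0; 0 0.1 1.5 0; 0 0 1.5 0; 0 0 0.7 0; 0 0 0 0"

```text
t: 14.33
eef_pos: [0.5992, -0.3003, 0.0654]
ee_rot: [0.834, 0.552, -0.001, -0.002]
ft_force: [-0.2, 0.7, -2.0]
finger_gap: 0.0431
grasp_force: 51.1
```

Emit:
send_rows --increments "0 0 0.3 0; 0 0 0.3 0; 0 0 0 0"

```text
t: 14.58
eef_pos: [0.6006, -0.3013, 0.0618]
ee_rot: [0.834, 0.552, 0.0, 0.0]
ft_force: [-0.0, -0.2, -2.3]
finger_gap: 0.0427
grasp_force: 51.1
```

Emit:
send_rows --increments "0 0 0.3 0; 0 0 0.2 0; 0 0 0 0"

```text
t: 14.83
eef_pos: [0.6005, -0.301, 0.0566]
ee_rot: [0.834, 0.552, 0.0, -0.0]
ft_force: [-0.7, 0.4, -2.6]
finger_gap: 0.0432
grasp_force: 51.1
```

Emit:
send_rows --increments "0 0 0.2 0; 0 0 0 0"

```text
t: 15.0
eef_pos: [0.6004, -0.301, 0.0546]
ee_rot: [0.834, 0.552, -0.0, -0.0]
ft_force: [0.5, 0.4, -2.5]
finger_gap: 0.043
grasp_force: 51.1
```

Emit:
send_rows --increments "0 0 0.15 0; 0 0 0 0"

```text
t: 15.17
eef_pos: [0.6004, -0.3011, 0.0531]
ee_rot: [0.834, 0.552, -0.0, -0.0]
ft_force: [0.4, -0.5, -1.4]
finger_gap: 0.0427
grasp_force: 51.1
```

Emit:
send_rows --increments "0 0 0 0; 0 0 0 0" --grip 0.53

```text
t: 15.33
eef_pos: [0.6005, -0.3012, 0.0533]
ee_rot: [0.834, 0.552, 0.0, 0.0]
ft_force: [-0.2, 0.7, -1.1]
finger_gap: 0.0456
grasp_force: 5.1
```

Emit:
send_rows --increments "0 0 0 0; 0 0 0 0" --grip 0.64

```text
t: 15.5
eef_pos: [0.6008, -0.3014, 0.0536]
ee_rot: [0.834, 0.552, 0.0, 0.0]
ft_force: [0.3, 0.1, 1.0]
finger_gap: 0.0547
grasp_force: 0.0
```

Emit:
send_rows --increments "0 0 -2 0; 0 0 -4 0; 0 0 -4 0; 0 0 -4 0; 0 0 0 0"

```text
t: 15.92
eef_pos: [0.6042, -0.3045, 0.2024]
ee_rot: [0.834, 0.551, 0.004, 0.006]
ft_force: [0.5, -1.1, 0.4]
finger_gap: 0.0549
grasp_force: 0.0
```

```bash
cat >> fit.py <<'E'
def loc(q,c,a):
    a=np.radians(a);ex=np.array([np.cos(a),np.sin(a)]);ey=np.array([-ex[1],ex[0]])
    return np.c_[(q[:,:2]-c)@ex,(q[:,:2]-c)@ey,q[:,2]]
E
python3 - <<'E'
from h import *
from fit import *
snap("w7");print(arm.get_state()["ft_force"])
p,W=load("pics/w7.npz");q=W.reshape(-1,3);q=q[np.isfinite(q[:,0])]
basket(q,np.array([.573,-.365]),67.)
l=loc(q,np.array([.572,-.3645]),67)
rib(l,(.074,0),.05,.038,.049);rib(l,(.074,0),.03,.055,.07)
m=(abs(l[:,0])<.13)&(abs(l[:,1])<.01)&(l[:,2]>.046)&(l[:,2]<.056);x=l[m,0]
print("end walls",x[x<-.09].min() if (x<-.09).any() else None,np.percentile(x[x<-.09],[5,50,95]) if (x<-.09).any() else None,np.percentile(x[x>.09],[5,50,95]) if (x>.09).any() else None)
for n in("battery","basket","handle_grip"):
  for c in ("wrist",):
    print(n,[(np.round(r["position"],4).tolist(),round(r["score"],2)) for r in arm.place_of(n,c)][:2])
E
```

```text
15.9167 [ 0.6042 -0.3045  0.2024] yaw -23.08 [-0.06  0.58  0.63  1.63 -0.38  1.05  0.29] gap 0.0548671265898454
[-0.3166795  -0.09079843  0.07025353]
basket local [9.4 2.6] [204.4 113.6] 0.048752713948488235 2879
  centre [ 0.5743 -0.3554] x-axis angle 67.05
rect 1683 [79.3 -9.7] [80.4 64. ] long 89.9 z [0.0413 0.0438 0.0452]
rect 445 [74.9  2.2] [11.5 38.4] long -89.8 z [0.058  0.0615 0.0628]
end walls None None [0.1062265  0.10845204 0.11130688]
battery [([0.6011, -0.2992, 0.0092], 0.57)]
basket [([0.5752, -0.3637, -0.0012], 0.61)]
handle_grip [([0.5678, -0.368, 0.1614], 0.74)]
```

```bash
python3 - <<'E'
from h import *
s=arm.get_state();print(s["t"],s["eef_pos"],yaw());rows([[.4375,-.3565,.225]],-23)
E
```

```text
16.1167 [ 0.60008779 -0.30058124  0.19243789] -23.021202653064794
-2.30 -2.56 -0.65 -0.000; -2.30 -2.56 -0.65 -0.000; -2.30 -2.56 -0.65 -0.000; -2.30 -2.56 -0.65 -0.000; -2.30 -2.56 -0.65 -0.000
```

Emit:
send_rows --increments "0 -0.5 -3.3 0; -2.3 -2.5 0 0; -2.3 -2.5 0 0; -2.3 -2.5 0 0; -2.3 -2.5 0 0" --grip 1

```text
t: 16.53
eef_pos: [0.4657, -0.3443, 0.2245]
ee_rot: [0.834, 0.552, -0.001, -0.001]
ft_force: [-0.3, -1.4, -0.3]
finger_gap: 0.0853
grasp_force: 0.0
```

Emit:
send_rows --increments "-2.3 -2.3 0 0; 0 0 0 0; 0 0 0 0; 0 0 0 0"

```text
t: 16.87
eef_pos: [0.4378, -0.3562, 0.2253]
ee_rot: [0.834, 0.552, -0.0, -0.001]
ft_force: [0.8, 0.2, 0.2]
finger_gap: 0.0853
grasp_force: 0.0
```

```bash
python3 - <<'E'
from h import *
from fit import *
snap("w8")
p,W=load("pics/w8.npz");q=W.reshape(-1,3);q=q[np.isfinite(q[:,0])]
rib(q,(.438,-.357),.05,.128,.15)
m=(np.hypot(q[:,0]-.43,q[:,1]+.345)<.12)&(q[:,2]>.036)&(q[:,2]<.046)
r=cv2.minAreaRect((q[m][:,:2]*1000).astype(np.float32));print("plate",r,cv2.boxPoints(r).round().tolist())
for n in("jar","scale_top","scale"):
    print(n,[(np.round(r["position"],4).tolist(),round(r["score"],2)) for r in arm.place_of(n,"wrist")][:2])
rows([[.4375,-.3565,.115]],-23)
E
```

```text
16.8667 [ 0.4378 -0.3562  0.2253] yaw -23.02 [ 0.02  0.37  0.71  1.87 -0.28  1.    0.45] gap 0.08533480441275405
rect 3324 [ 435.2 -356.8] [56.3 55.7] long 63.2 z [0.1363 0.1376 0.1387]
plate ((448.4942626953125, -351.24371337890625), (159.63856506347656, 138.83560180664062), 73.16082763671875) [[359.0, -408.0], [492.0, -448.0], [538.0, -295.0], [405.0, -255.0]]
jar [([0.4376, -0.3554, 0.0401], 0.81)]
scale_top [([0.4312, -0.3429, 0.0366], 0.82)]
scale [([0.4159, -0.3407, 0.0017], 0.72)]
-0.03 -0.03 3.69 0.000; -0.03 -0.03 3.69 0.000; -0.03 -0.03 3.69 0.000
```

Emit:
send_rows --increments "0 -0.1 4 0; 0 0 3.5 0; 0 0 2.5 0; 0 0 1 0; 0 0 0 0"

```text
t: 17.48
eef_pos: [0.436, -0.3553, 0.114]
ee_rot: [0.834, 0.552, -0.001, -0.002]
ft_force: [0.1, 0.8, 0.5]
finger_gap: 0.0856
grasp_force: 0.0
```

Emit:
send_rows --increments "0 0 0 0; 0 0 0 0; 0 0 0 0; 0 0 0 0" --grip 0 --squeeze 60

```text
t: 17.82
eef_pos: [0.4377, -0.3574, 0.1181]
ee_rot: [0.834, 0.552, 0.001, 0.001]
ft_force: [-1.6, 0.9, 5.3]
finger_gap: 0.0555
grasp_force: 62.3
```

Emit:
send_rows --increments "0 0 -2 0; 0 0 -4 0; 0 0 -4 0; 0 0 0 0; 0 0 0 0"

```text
t: 18.23
eef_pos: [0.438, -0.3573, 0.2186]
ee_rot: [0.834, 0.552, 0.002, 0.002]
ft_force: [-0.4, 0.4, -5.3]
finger_gap: 0.0551
grasp_force: 65.6
```

```bash
python3 - <<'E'
from h import *
from fit import *
snap("w9");f=[]
for k in range(14):
    f.append(arm.get_state()["ft_force"]);arm.read_camera("top")
print(np.mean(f,0),np.std(f,0),arm.get_state()["eef_pos"])
p,W=load("pics/w9.npz");q=W.reshape(-1,3);q=q[np.isfinite(q[:,0])]
m=(np.hypot(q[:,0]-.43,q[:,1]+.345)<.085)&(q[:,2]>.034)&(q[:,2]<.047)
r=cv2.minAreaRect((q[m][:,:2]*1000).astype(np.float32));print("plate",r)
rib(q,(.438,-.357),.05,.225,.255)
for c in("wrist","top"):
  for n in("scale_top","basket","battery"):
    print(c,n,[(np.round(r["position"],4).tolist(),round(r["score"],2)) for r in arm.place_of(n,c)][:2])
E
```

```text
18.2333 [ 0.438  -0.3573  0.2186] yaw -23.02 [ 0.02  0.38  0.71  1.88 -0.29  0.98  0.46] gap 0.055083883150922365
[ 0.12171964  0.10928234 -3.98024371] [0.49934777 0.54149437 0.43112019] [ 0.43681101 -0.35654907  0.21624691]
plate ((440.818359375, -342.57733154296875), (114.84027862548828, 145.96434020996094), 70.53170776367188)
rect 12774 [ 437.7 -352.6] [61.  63.5] long -66.5 z [0.2317 0.2373 0.2498]
wrist scale_top [([0.4301, -0.3441, 0.0395], 0.69)]
wrist basket [([0.5745, -0.366, 0.0036], 0.66)]
wrist battery [([0.5996, -0.2972, 0.0093], 0.61)]
top scale_top [([0.4265, -0.3465, 0.0355], 0.81)]
top basket [([0.5715, -0.3634, -0.0043], 0.56)]
top battery []
```

```bash
python3 - <<'E'
from h import *
rows([[.5466,-.4243,.216]],-23)
E
```

```text
-0.49 3.19 0.01 -0.000; -0.49 3.19 0.01 -0.000; -0.49 3.19 0.01 -0.000; -0.49 3.19 0.01 -0.000
```

Emit:
send_rows --increments "-0.5 3.2 0 0; -0.5 3.2 0 0; -0.5 3.2 0 0; -0.5 3.2 0 0; 0 0 0 0"

```text
t: 19.7
eef_pos: [0.5522, -0.4265, 0.2154]
ee_rot: [0.833, 0.553, 0.0, 0.002]
ft_force: [0.0, 0.9, -4.8]
finger_gap: 0.0552
grasp_force: 65.7
```

Emit:
send_rows --increments "0 0 4 0; 0 0 3.5 0; 0 0 3 0; 0 0 1.5 0; 0 0 0 0"

```text
t: 20.12
eef_pos: [0.5449, -0.4229, 0.092]
ee_rot: [0.834, 0.552, -0.001, -0.003]
ft_force: [-0.6, 0.9, -3.5]
finger_gap: 0.0549
grasp_force: 65.9
```

```bash
python3 - <<'E'
from h import *
from fit import loc
s=arm.get_state();p=s["eef_pos"];print(p,yaw(),s["ft_force"],loc(p[None],np.array([.572,-.3645]),67))
E
```

```text
[ 0.54492594 -0.42285036  0.09202485] -23.010568042031714 [-0.57122095  0.85454204 -3.53318704] [[-0.06429046  0.0021225   0.09202485]]
```

Now I'll slide along +x in the basket, which nudges the handle aside if it's in the way, to local −37 mm.

Emit:
send_rows --increments "0.7 0 0 0; 0.7 0 0 0; 0.7 0 0 0; 0.6 0 0 0; 0 0 0 0"

```text
t: 20.53
eef_pos: [0.5597, -0.3979, 0.0975]
ee_rot: [0.833, 0.553, 0.001, 0.0]
ft_force: [0.9, 0.5, -4.7]
finger_gap: 0.0552
grasp_force: 65.9
```

Emit:
send_rows --increments "0 0 0.5 0; 0 0 0.3 0; 0 0 0 0; 0 0 0 0"

```text
t: 20.87
eef_pos: [0.5567, -0.4005, 0.0879]
ee_rot: [0.834, 0.551, -0.0, -0.0]
ft_force: [-0.1, 0.4, -3.0]
finger_gap: 0.0553
grasp_force: 65.9
```

```bash
python3 - <<'E'
from h import *
from fit import loc
s=arm.get_state();p=s["eef_pos"];print(p,yaw(),s["ft_force"],loc(p[None],np.array([.572,-.3645]),67))
E
```

```text
[ 0.55672349 -0.40046969  0.08785608] -23.077403245737184 [-0.05977491  0.44262972 -3.02994829] [[-3.90792783e-02  7.62402329e-06  8.78560781e-02]]
```

Emit:
send_rows --increments "0.2 0 0.3 0; 0 0 0.2 0; 0 0 0 0"

```text
t: 21.12
eef_pos: [0.5581, -0.3988, 0.0839]
ee_rot: [0.834, 0.552, 0.0, 0.0]
ft_force: [-2.0, 1.6, 1.6]
finger_gap: 0.0554
grasp_force: 66.4
```

Emit:
send_rows --increments "0 0 0.2 0; 0 0 0 0"

```text
t: 21.28
eef_pos: [0.558, -0.3991, 0.0838]
ee_rot: [0.834, 0.551, 0.0, 0.0]
ft_force: [-4.5, 5.2, 15.5]
finger_gap: 0.0549
grasp_force: 67.7
```

```bash
python3 - <<'E'
from h import *
from fit import loc
s=arm.get_state();p=s["eef_pos"];print(p,yaw(),s["ft_force"],loc(p[None],np.array([.572,-.3645]),67))
E
```

```text
[ 0.55804557 -0.39908208  0.08376535] -23.073688186729857 [-4.45562722  5.16763321 15.546542  ] [[-0.0372854  -0.00066718  0.08376535]]
```

Emit:
send_rows --increments "0 0 -0.2 0; 0 0 0 0"

```text
t: 21.45
eef_pos: [0.5584, -0.3986, 0.0839]
ee_rot: [0.834, 0.552, 0.0, 0.001]
ft_force: [-2.9, 0.8, 5.5]
finger_gap: 0.055
grasp_force: 66.8
```

Emit:
send_rows --increments "0 0 0 0; 0 0 0 0; 0 0 0 0" --grip 0.82

```text
t: 21.7
eef_pos: [0.5583, -0.3984, 0.0832]
ee_rot: [0.834, 0.552, 0.0, 0.0]
ft_force: [-0.2, -0.1, -0.8]
finger_gap: 0.0701
grasp_force: 0.0
```

Emit:
send_rows --increments "0 0 -2 0; 0 0 -4 0; 0 0 -4 0; -2 0 -4 0; -2 0 0 0"

```text
t: 22.12
eef_pos: [0.5468, -0.4361, 0.2292]
ee_rot: [0.833, 0.553, 0.003, 0.006]
ft_force: [1.2, -1.7, 0.4]
finger_gap: 0.0701
grasp_force: 0.0
```

Emit:
send_rows --increments "0 0 0 0; 0 0 0 0; 0 0 0 0"

```text
t: 22.37
eef_pos: [0.5432, -0.433, 0.2197]
ee_rot: [0.834, 0.552, 0.0, -0.001]
ft_force: [0.8, -0.3, -0.3]
finger_gap: 0.0697
grasp_force: 0.0
```

```bash
python3 - <<'E'
from h import *
from fit import *
snap("w10");C=np.array([.572,-.3645])
p,W=load("pics/w10.npz");q=W.reshape(-1,3);q=q[np.isfinite(q[:,0])]
basket(q,np.array([.573,-.365]),67.)
l=loc(q,C,67)
rib(l,(-.037,0),.04,.088,.11);rib(l,(.074,0),.03,.052,.07)
k=l[(abs(l[:,0])<.05)&(abs(l[:,1])<.034)&(l[:,2]>.13)&(l[:,2]<.18)]
if len(k): print("handle",np.median(k,0),k.min(0),k.max(0))
x=l[(abs(l[:,0])<.13)&(abs(l[:,1])<.03)&(l[:,2]>.046)&(l[:,2]<.056),0];print("ends",np.percentile(x[x<-.09],[5,50,95]) if (x<-.09).any() else 0,np.percentile(x[x>.09],[5,50,95]) if (x>.09).any() else 0)
for c in("wrist","top","side"):
  if c!="wrist": arm.read_camera(c)
  for n in("basket","jar","battery","handle_grip"):
    print(c,n,[(loc(np.array([r["position"]]),C,67)[0].round(4).tolist(),round(r["score"],2)) for r in arm.place_of(n,c)][:1])
cv2.imwrite("pics/s10.png",cv2.resize(arm.read_camera("side")[0][130:280,220:370,::-1],(600,600),interpolation=cv2.INTER_CUBIC))
E
```

```text
22.3667 [ 0.5432 -0.433   0.2197] yaw -23.01 [ 0.15  0.6   0.66  1.55 -0.4   1.12  0.5 ] gap 0.06969840882880973
basket local [-11.6   2.7] [113.6 224.7] 89.93380737304688 3841
  centre [ 0.5659 -0.3746] x-axis angle 66.93
rect 2833 [-38.7   2.3] [51.7 55.5] long -89.7 z [0.1009 0.1021 0.1033]
rect 656 [73.9  2. ] [39.4 12.2] long 89.7 z [0.0549 0.0612 0.063 ]
handle [-0.00470966  0.00060626  0.1712285 ] [-0.01099631 -0.03386759  0.16543338] [0.00108463 0.03389542 0.17414483]
ends [-0.11988952 -0.10814004 -0.10576775] [0.09414244 0.09645101 0.09875958]
wrist basket [([0.0023, -0.0036, 0.0009], 0.81)]
wrist jar [([-0.0386, -0.002, 0.0009], 0.96)]
wrist battery [([0.0722, 0.0001, 0.007], 0.66)]
wrist handle_grip [([-0.0002, 0.0046, 0.1632], 0.86)]
top basket [([0.004, 0.003, -0.0046], 0.56)]
top jar [([-0.3838, -0.0151, 0.0021], 0.8)]
top battery []
top handle_grip []
side basket [([-0.0016, 0.0039, 0.0001], 0.9)]
side jar [([-0.3872, -0.014, 0.001], 0.71)]
side battery [([0.0745, 0.0026, 0.0025], 0.53)]
side handle_grip [([-0.0016, -0.0014, 0.1631], 0.72)]
```

```bash
python3 - <<'E'
from h import *
print(arm.get_state()["eef_pos"]);rows([[.5702,-.3688,.225]],-113)
E
```

```text
[ 0.54299656 -0.4339052   0.22057122]
3.53 -0.02 -0.22 0.112; 3.50 -0.42 -0.22 0.112; 0.00 0.00 -0.00 0.112; 0.00 0.00 -0.00 0.112; 0.00 0.00 -0.00 0.112
0.00 0.00 -0.00 0.112; 0.00 0.00 -0.00 0.112; 0.00 0.00 -0.00 0.112; 0.00 0.00 -0.00 0.112; 0.00 0.00 -0.00 0.112
0.00 0.00 -0.00 0.112; 0.00 0.00 -0.00 0.112; 0.00 0.00 -0.00 0.112; 0.00 0.00 -0.00 0.112
```

View pics/s10.png

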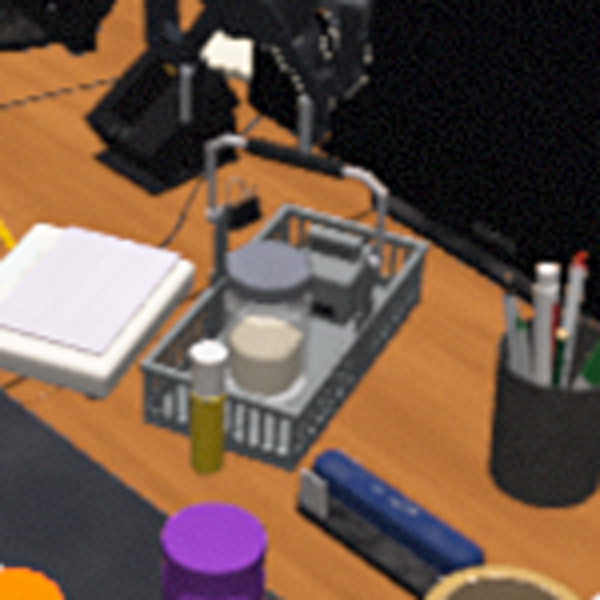

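Both items stand upright in the basket: the jar's lid is at (270,270) and the battery at (335,275). The handle is upright at (290,150), the glue stick (208,400) is untouched and the scale is empty. Next is the handle.

Emit:
send_rows --increments "3.5 0 -0.5 0.112; 3.5 -0.4 0 0.112; 0 0 0 0.112; 0 0 0 0.112; 0 0 0 0.112" --grip 1

```text
t: 23.58
eef_pos: [0.5711, -0.3682, 0.2256]
ee_rot: [0.955, 0.298, 0.0, -0.0]
ft_force: [1.0, -0.5, 0.2]
finger_gap: 0.0853
grasp_force: 0.0
```

Emit:
send_rows --increments "0 0 0 0.112; 0 0 0 0.112; 0 0 0 0.112; 0 0 0 0.112; 0 0 0 0.112"

```text
t: 24.0
eef_pos: [0.5705, -0.3692, 0.2256]
ee_rot: [1.0, 0.022, 0.0, 0.0]
ft_force: [0.3, -0.6, 0.8]
finger_gap: 0.0855
grasp_force: 0.0
```

Emit:
send_rows --increments "0 0 0 0.112; 0 0 0 0.112; 0 0 0 0.112; 0 0 0 0.112; 0 0 0 0"

```text
t: 24.42
eef_pos: [0.5706, -0.369, 0.2252]
ee_rot: [0.98, -0.2, -0.0, 0.0]
ft_force: [0.3, 0.8, -0.3]
finger_gap: 0.0854
grasp_force: 0.0
```

```bash
python3 - <<'E'
from h import *
from fit import *
snap("w11");C=np.array([.572,-.3645])
p,W=load("pics/w11.npz");q=W.reshape(-1,3);q=q[np.isfinite(q[:,0])]
l=loc(q,C,67)
k=l[(abs(l[:,0])<.03)&(abs(l[:,1])<.03)&(l[:,2]>.15)&(l[:,2]<.18)]
if len(k): print("handle",len(k),np.percentile(k,[2,50,98],axis=0))
print(loc(arm.get_state()["eef_pos"][None],C,67))
rows([[.5702,-.3688,.155]],-113)
E
```

```text
24.4167 [ 0.5706 -0.369   0.2252] yaw -113.07 [-0.16  0.73  1.06  1.6  -0.67  1.21 -0.94] gap 0.08537657615995045
handle 1348 [[-0.01126544 -0.02891549  0.1657977 ]
 [-0.0052142  -0.00205601  0.17106963]
 [ 0.00128713  0.02854036  0.17299755]]
[[-0.00482929 -0.00044292  0.22529944]]
-0.02 -0.01 3.51 0.002; -0.02 -0.01 3.51 0.002
```

Emit:
send_rows --increments "0 0 3 0; 0 0 2.5 0; 0 0 1.5 0; 0 0 0 0; 0 0 0 0"

```text
t: 24.88
eef_pos: [0.5702, -0.3692, 0.1555]
ee_rot: [0.98, -0.198, -0.001, -0.0]
ft_force: [-0.3, -0.4, 0.5]
finger_gap: 0.0853
grasp_force: 0.0
```

Emit:
send_rows --increments "0 0 0 0; 0 0 0 0; 0 0 0 0; 0 0 0 0; 0 0 0 0" --grip 0 --squeeze 60

```text
t: 25.3
eef_pos: [0.5706, -0.3694, 0.1562]
ee_rot: [0.98, -0.198, 0.0, 0.0]
ft_force: [-0.6, 0.5, -0.4]
finger_gap: 0.0255
grasp_force: 0.0
```

Emit:
send_rows --increments "0 0 0 0; 0 0 0 0"

```text
t: 25.47
eef_pos: [0.5705, -0.3694, 0.156]
ee_rot: [0.98, -0.198, 0.0, 0.0]
ft_force: [-0.5, 0.5, 3.1]
finger_gap: 0.0108
grasp_force: 58.4
```

Emit:
send_rows --increments "0 0 -0.3 0; 0 0 -0.4 0; 0 0 -0.5 0; 0 0 -0.6 0; 0 0 -0.7 0"

```text
t: 25.88
eef_pos: [0.5702, -0.3688, 0.1806]
ee_rot: [0.98, -0.198, -0.001, -0.0]
ft_force: [-0.7, 0.5, -8.2]
finger_gap: 0.011
grasp_force: 58.5
```

Emit:
send_rows --increments "0 0 -0.7 0; 0 0 -0.5 0; 0 0 -0.3 0; 0 0 0 0; 0 0 0 0"

```text
t: 26.3
eef_pos: [0.5705, -0.3692, 0.1956]
ee_rot: [0.98, -0.198, 0.0, -0.0]
ft_force: [-0.7, 0.4, -6.5]
finger_gap: 0.0107
grasp_force: 58.6
```

```bash
cat >> fit.py <<'E'
def tilt(q,C,dz,a=67):
    l=loc(q,C,a)
    from numpy.linalg import lstsq
    m=(abs(l[:,0])<.116)&(abs(l[:,1])<.062)&((abs(l[:,0])>.1)|(abs(l[:,1])>.049))&(abs(l[:,2]-.05-dz)<.02)&((abs(l[:,0])>.022))
    p=l[m]
    for it in range(8):
        A=np.c_[p[:,:2],np.ones(len(p))];s=lstsq(A,p[:,2],rcond=None)[0];r=p[:,2]-A@s
        p=p[(r>-.003)&(r<.004)]
    print("rim tilt deg about y(x-slope)",np.degrees(s[0]).round(2),"y-slope",np.degrees(s[1]).round(2),"z0",s[2].round(4),len(p))
    # lid
    k=l[(np.hypot(l[:,0]+.038,l[:,1])<.024)&(abs(l[:,2]-.101-dz)<.012)]
    if len(k)>50:
        A=np.c_[k[:,:2],np.ones(len(k))];s=lstsq(A,k[:,2],rcond=None)[0];print("lid slope",np.degrees(s[:2]).round(2),len(k))
E
python3 - <<'E'
from h import *
from fit import *
C=np.array([.572,-.3645])
def g(f,dz):
    p,W=load(f);q=W.reshape(-1,3);q=q[np.isfinite(q[:,0])];tilt(q,C,dz)
g("pics/w11.npz",0)
snap("w12");g("pics/w12.npz",.04);s=arm.get_state();print(s["ft_force"],s["wrist_torque"])
arm.read_camera("side")
for c in("wrist","side"):
  for n in("basket","handle_grip","jar","battery"): print(c,n,[(loc(np.array([r["position"]]),C,67)[0].round(4).tolist(),round(r["score"],2)) for r in arm.place_of(n,c)][:1])
E
```

```text
rim tilt deg about y(x-slope) -0.06 y-slope -0.36 z0 0.0501 2423
lid slope [-0.05 -0.1 ] 1838
26.3 [ 0.5705 -0.3692  0.1956] yaw -112.87 [-0.15  0.75  1.03  1.63 -0.69  1.17 -0.92] gap 0.010708460170727081
rim tilt deg about y(x-slope) 3.09 y-slope -0.84 z0 0.0892 3112
lid slope [ 3.43 -0.11] 2961
[ 0.24531161 -0.5836977  -6.8602572 ] [-0.01757254  0.02850265 -0.04467124]
wrist basket [([0.0092, -0.0021, 0.0428], 0.86)]
wrist handle_grip [([-0.0019, 0.0043, 0.2046], 0.95)]
wrist jar [([-0.2875, -0.0854, 0.004], 0.71)]
wrist battery [([0.0768, 0.0035, 0.0538], 0.95)]
side basket [([0.0041, 0.0076, 0.037], 0.9)]
side handle_grip [([-0.0031, -0.002, 0.2029], 0.62)]
side jar [([-0.3903, -0.0138, 0.0002], 0.71)]
side battery [([0.0811, 0.0017, 0.0505], 0.75)]
```

Emit:
send_rows --increments "0 0 0.8 0; 0 0 0.8 0; 0 0 0.8 0; 0 0 0.5 0; 0 0 0.3 0"

```text
t: 27.22
eef_pos: [0.57, -0.3686, 0.162]
ee_rot: [0.98, -0.198, -0.001, -0.0]
ft_force: [0.3, 0.2, -7.1]
finger_gap: 0.0112
grasp_force: 58.6
```

Emit:
send_rows --increments "0 0 0.3 0; 0 0 0.2 0; 0 0 0.2 0; 0 0 0.1 0; 0 0 0 0"

```text
t: 27.63
eef_pos: [0.5706, -0.3695, 0.1561]
ee_rot: [0.98, -0.198, 0.0, 0.0]
ft_force: [-0.5, 1.5, -3.2]
finger_gap: 0.0109
grasp_force: 58.9
```

Emit:
send_rows --increments "0 -0.6 0 0; 0 -0.7 0 0; 0 -0.7 0.1 0; 0 -0.7 0.2 0; 0 0 0 0"

```text
t: 28.05
eef_pos: [0.5814, -0.3454, 0.155]
ee_rot: [0.98, -0.198, 0.001, 0.002]
ft_force: [-5.3, -2.9, 8.1]
finger_gap: 0.0112
grasp_force: 61.4
```

Emit:
send_rows --increments "0 0 0 0; 0 0 0 0; 0 0 0 0" --grip 0.35

```text
t: 28.3
eef_pos: [0.5819, -0.3435, 0.1529]
ee_rot: [0.98, -0.198, 0.001, -0.0]
ft_force: [-0.5, 0.4, -0.9]
finger_gap: 0.03
grasp_force: 0.0
```

Emit:
send_rows --increments "0 0 -1.5 0; 0 0 -3 0; 0 0 -2.5 0; 0 1 0 0; 0 0 0 0"

```text
t: 28.72
eef_pos: [0.5768, -0.3558, 0.2254]
ee_rot: [0.98, -0.199, 0.002, 0.001]
ft_force: [-0.3, -1.2, -0.4]
finger_gap: 0.0299
grasp_force: 0.0
```

```bash
python3 - <<'E'
from h import *
from fit import *
snap("w13");C=np.array([.572,-.3645])
p,W=load("pics/w13.npz");q=W.reshape(-1,3);q=q[np.isfinite(q[:,0])]
tilt(q,C,0);l=loc(q,C,67);basket(q,C,67.)
rib(l,(-.037,0),.04,.09,.11)
k=l[(l[:,0]>-.0)&(l[:,0]<.07)&(abs(l[:,1])<.03)&(l[:,2]>.125)&(l[:,2]<.185)]
if len(k): print("handle",len(k),np.percentile(k,[2,50,98],axis=0))
x=l[(abs(l[:,0])<.13)&(abs(l[:,1])<.04)&(l[:,2]>.046)&(l[:,2]<.056),0];print("ends",np.percentile(x[x<-.09],[5,50,95]),np.percentile(x[x>.09],[5,50,95]))
print(loc(arm.get_state()["eef_pos"][None],C,67))
for n in("basket","jar"): print(n,[(loc(np.array([r["position"]]),C,67)[0].round(4).tolist(),round(r["score"],2)) for r in arm.place_of(n,"wrist")][:1])
E
```

```text
28.7167 [ 0.5768 -0.3558  0.2254] yaw -112.96 [-0.19  0.72  1.06  1.61 -0.67  1.21 -0.96] gap 0.029874349542000647
rim tilt deg about y(x-slope) -0.19 y-slope -0.57 z0 0.05 1205
lid slope [0.4  0.42] 1399
basket local [-2.1  1.1] [113.4 254.3] 89.83759307861328 3619
  centre [ 0.5702 -0.366 ] x-axis angle 66.84
rect 2539 [-24.3   0.5] [54.7 55.7] long -77.7 z [0.1007 0.1021 0.1032]
handle 1310 [[ 0.0138739  -0.02889169  0.16668084]
 [ 0.01983039 -0.00125301  0.17088411]
 [ 0.02605559  0.02882437  0.17269102]]
ends [-0.12014431 -0.09493853 -0.09231318] [0.11848622 0.12042993 0.12373935]
[[ 0.01103626 -0.00037084  0.22372156]]
basket []
jar [([-0.0243, -0.0008, 0.0049], 0.84)]
```

Emit:
send_rows --increments "0 1.7 0 0; 0 0 0 0; 0 0 3 0; 0 0 2.5 0; 0 0 2 0" --grip 0

```text
t: 29.28
eef_pos: [0.5702, -0.3678, 0.1451]
ee_rot: [0.98, -0.198, -0.001, -0.001]
ft_force: [0.5, 1.5, -0.4]
finger_gap: 0.0
grasp_force: 0.0
```

Emit:
send_rows --increments "0 0 0 0; 0 -0.8 0 0; 0 -0.8 0 0; 0 -0.8 0 0; 0 -0.6 0 0"

```text
t: 29.7
eef_pos: [0.5837, -0.3403, 0.1488]
ee_rot: [0.98, -0.198, 0.001, -0.0]
ft_force: [1.3, 0.3, 0.4]
finger_gap: -0.0001
grasp_force: 0.0
```

Emit:
send_rows --increments "0 0 0 0; 0 0 -3 0; 0 0.5 -4 0; 0 2.5 0 0; 0 2 0 0"

```text
t: 30.12
eef_pos: [0.5638, -0.389, 0.221]
ee_rot: [0.98, -0.197, 0.002, 0.001]
ft_force: [0.0, -0.0, -0.2]
finger_gap: 0.0002
grasp_force: 0.0
```

Emit:
send_rows --increments "0 0 0 0; 0 0 0 0" --grip 0.8

```text
t: 30.28
eef_pos: [0.5617, -0.389, 0.2184]
ee_rot: [0.98, -0.2, 0.0, 0.0]
ft_force: [0.6, 0.1, -0.3]
finger_gap: 0.0235
grasp_force: 0.0
```

```bash
python3 - <<'E'
from h import *
from fit import *
snap("w14");C=np.array([.577,-.3528])
p,W=load("pics/w14.npz");q=W.reshape(-1,3);q=q[np.isfinite(q[:,0])]
l=loc(q,C,67)
rib(l,(-.037,0),.04,.09,.11)
k=l[(l[:,0]>-.02)&(l[:,0]<.09)&(abs(l[:,1])<.03)&(l[:,2]>.115)&(l[:,2]<.185)]
if len(k): print("handle",len(k),np.percentile(k,[2,50,98],axis=0))
x=l[(abs(l[:,0])<.13)&(abs(l[:,1])<.04)&(l[:,2]>.046)&(l[:,2]<.056),0];print("ends",np.percentile(x[x<-.09],[5,50,95]),np.percentile(x[x>.09],[5,50,95]))
for n in("basket","jar","handle_grip"): print(n,[(loc(np.array([r["position"]]),C,67)[0].round(4).tolist(),round(r["score"],2)) for r in arm.place_of(n,"wrist")][:1])
s=arm.get_state();print(loc(s["eef_pos"][None],C,67),yaw())
E
```

```text
30.2833 [ 0.5617 -0.389   0.2184] yaw -113.03 [-0.12  0.74  1.05  1.6  -0.67  1.2  -0.91] gap 0.02345355771233222
rect 2700 [-36.8   1. ] [56.  56.2] long -55.5 z [0.1007 0.102  0.1031]
handle 1178 [[ 0.05018862 -0.02906268  0.13173247]
 [ 0.05420299 -0.00173257  0.13824993]
 [ 0.06164026  0.02863586  0.14032258]]
ends [-0.11073376 -0.10754926 -0.10517723] [0.10550026 0.10747018 0.11115803]
basket [([-0.0498, 0.1398, 0.0374], 0.69)]
jar [([-0.036, 0.0001, 0.0066], 0.87)]
handle_grip [([0.0578, 0.0014, 0.1333], 0.98)]
[[-0.03622797 -0.00065712  0.21720385]] -112.7759467368152
```

Emit:
send_rows --increments "0 0 4 0; 0 0 4 0; 0 0 3 0; 0 0 1.5 0; 0 0 0.8 0"

```text
t: 30.9
eef_pos: [0.5622, -0.386, 0.0819]
ee_rot: [0.98, -0.198, -0.002, -0.001]
ft_force: [0.1, 0.3, 1.1]
finger_gap: 0.0685
grasp_force: 0.0
```

Emit:
send_rows --increments "0 0 0 0; 0 0 0 0; 0 0 0 0; 0 0 0 0" --grip 0 --squeeze 40

```text
t: 31.23
eef_pos: [0.5632, -0.3881, 0.086]
ee_rot: [0.98, -0.198, 0.001, 0.0]
ft_force: [-0.1, -0.7, -4.2]
finger_gap: 0.0556
grasp_force: 43.0
```

Emit:
send_rows --increments "0 0 -0.4 0; 0 0 -0.4 0; 0 0 0 0"

```text
t: 31.48
eef_pos: [0.5631, -0.3882, 0.0941]
ee_rot: [0.98, -0.198, 0.001, 0.0]
ft_force: [0.2, -0.0, -3.1]
finger_gap: 0.0556
grasp_force: 43.2
```

```bash
python3 - <<'E'
from h import *
from fit import *
C=np.array([.577,-.3528]);s=arm.get_state();print(loc(s["eef_pos"][None],C,67),s["ft_force"],s["finger_gap"])
E
```

```text
[[-0.03804265 -0.00109057  0.09409445]] [ 0.16609641 -0.04773607 -3.08701845] 0.055598203455187505
```

Emit:
send_rows --increments "0 -0.35 0 0; 0 -0.35 0 0; 0 0 0 0; 0 0 0.4 0; 0 0 0.2 0"

```text
t: 31.9
eef_pos: [0.5654, -0.3809, 0.086]
ee_rot: [0.98, -0.198, -0.0, -0.0]
ft_force: [-0.0, 0.4, -3.5]
finger_gap: 0.0558
grasp_force: 43.2
```

Emit:
send_rows --increments "0 0 0.1 0; 0 0 0.1 0; 0 0 0 0"

```text
t: 32.15
eef_pos: [0.5652, -0.3813, 0.0843]
ee_rot: [0.98, -0.198, -0.0, -0.0]
ft_force: [0.2, 0.1, -3.8]
finger_gap: 0.0556
grasp_force: 43.4
```

```bash
python3 - <<'E'
from h import *
from fit import *
C=np.array([.577,-.3528]);s=arm.get_state();print(loc(s["eef_pos"][None],C,67),s["ft_force"],s["finger_gap"])
E
```

```text
[[-0.03082704 -0.00026398  0.08426436]] [ 0.21954448  0.10252059 -3.7656199 ] 0.055641138237160416
```

Emit:
send_rows --increments "0 0 0.1 0; 0 0 0.1 0; 0 0 0 0"

```text
t: 32.4
eef_pos: [0.566, -0.3818, 0.084]
ee_rot: [0.98, -0.198, 0.001, 0.0]
ft_force: [-1.1, 1.8, 5.6]
finger_gap: 0.0556
grasp_force: 44.0
```

Emit:
send_rows --increments "0 0 0 0; 0 0 0 0; 0 0 0 0" --grip 0.8

```text
t: 32.65
eef_pos: [0.5655, -0.3815, 0.0828]
ee_rot: [0.98, -0.198, 0.0, 0.0]
ft_force: [-0.5, -0.5, 0.6]
finger_gap: 0.0681
grasp_force: 0.0
```

Emit:
send_rows --increments "0 0 -3 0; 0 0 -4 0; 0 0 -4 0; 0 0 0 0; 0 0 0 0"

```text
t: 33.07
eef_pos: [0.5663, -0.3826, 0.1954]
ee_rot: [0.98, -0.198, 0.002, 0.001]
ft_force: [-0.2, 1.4, -0.7]
finger_gap: 0.0682
grasp_force: 0.0
```

```bash
python3 - <<'E'
from h import *
from fit import *
snap("w15");C=np.array([.577,-.3528])
p,W=load("pics/w15.npz");q=W.reshape(-1,3);q=q[np.isfinite(q[:,0])]
l=loc(q,C,67)
rib(l,(-.03,0),.04,.09,.11)
k=l[(l[:,0]>.02)&(l[:,0]<.09)&(abs(l[:,1])<.03)&(l[:,2]>.115)&(l[:,2]<.185)]
if len(k): print("handle",len(k),np.percentile(k,[2,50,98],axis=0))
x=l[(abs(l[:,0])<.13)&(abs(l[:,1])<.04)&(l[:,2]>.046)&(l[:,2]<.056),0];print("ends",np.percentile(x[x<-.09],[5,50,95]),np.percentile(x[x>.09],[5,50,95]))
s=arm.get_state();print(loc(s["eef_pos"][None],C,67),yaw())
for n in("handle_grip",): print(n,[(loc(np.array([r["position"]]),C,67)[0].round(4).tolist(),round(r["score"],2)) for r in arm.place_of(n,"wrist")][:1])
E
```

```text
33.0667 [ 0.5663 -0.3826  0.1954] yaw -112.88 [-0.13  0.75  1.03  1.62 -0.69  1.16 -0.9 ] gap 0.06824073619662333
rect 3201 [-30.7   0.1] [55.9 56.5] long -40.0 z [0.1006 0.102  0.1031]
handle 1414 [[ 0.05021791 -0.02891734  0.13154923]
 [ 0.05421186 -0.00156672  0.13829794]
 [ 0.06173004  0.02869858  0.14034417]]
ends [-0.11085839 -0.10737617 -0.10509871] [0.10558131 0.10776416 0.11134185]
[[-0.03074746 -0.00072833  0.1931704 ]] -112.87264115523892
handle_grip [([0.0582, 0.003, 0.1344], 0.55)]
```

Emit:
send_rows --increments "0 -3.7 0 0; 0 -3.7 0 0; 0 -3.9 0 0; 0 0 0 0; 0 0 0 0" --grip 0

```text
t: 33.58
eef_pos: [0.6106, -0.2728, 0.19]
ee_rot: [0.981, -0.195, -0.002, -0.001]
ft_force: [-0.6, -0.4, -0.2]
finger_gap: 0.0075
grasp_force: 0.0
```

Emit:
send_rows --increments "0 0 2 0; 0 0 2 0; 0 0 1.7 0; 0 0 0 0; 0 0 0 0"

```text
t: 34.0
eef_pos: [0.6077, -0.2779, 0.1343]
ee_rot: [0.98, -0.199, -0.002, 0.0]
ft_force: [-0.2, 0.4, 1.1]
finger_gap: -0.0001
grasp_force: 0.0
```

```bash
python3 - <<'E'
from h import *
from fit import *
C=np.array([.577,-.3528]);s=arm.get_state();print(loc(s["eef_pos"][None],C,67),s["ft_force"],yaw())
E
```

```text
[[0.08096322 0.00097012 0.1343445 ]] [-0.21086818  0.37788975  1.14570904] -112.98387441245447
```

Emit:
send_rows --increments "0 1 0 0; 0 1 -0.2 0; 0 1 -0.3 0; 0 0.9 -0.4 0; 0 0.7 -0.4 0"

```text
t: 34.42
eef_pos: [0.5937, -0.3186, 0.1512]
ee_rot: [0.98, -0.198, 0.002, -0.002]
ft_force: [2.5, 12.0, 12.6]
finger_gap: 0.0
grasp_force: 8.1
```

Emit:
send_rows --increments "0 0.5 -0.2 0; 0 0.3 0 0; 0 0.2 0 0; 0 0 0 0; 0 0 0 0"

```text
t: 34.83
eef_pos: [0.5921, -0.325, 0.1547]
ee_rot: [0.981, -0.196, 0.003, -0.004]
ft_force: [2.6, 16.7, 19.3]
finger_gap: 0.0002
grasp_force: 12.0
```

Emit:
send_rows --increments "0 -0.5 0 0; 0 0 -3 0; 0 0 -3.5 0; 0 0 0 0; 0 0 0 0"

```text
t: 35.25
eef_pos: [0.5898, -0.3268, 0.2193]
ee_rot: [0.98, -0.199, 0.003, 0.001]
ft_force: [-1.4, 0.5, -0.5]
finger_gap: 0.0
grasp_force: 0.0
```

```bash
python3 - <<'E'
from h import *
from fit import *
snap("w16");C=np.array([.577,-.3528])
p,W=load("pics/w16.npz");q=W.reshape(-1,3);q=q[np.isfinite(q[:,0])]
l=loc(q,C,67)
k=l[(abs(l[:,0])<.09)&(abs(l[:,1])<.03)&(l[:,2]>.115)&(l[:,2]<.185)]
if len(k): print("handle",len(k),np.percentile(k,[2,50,98],axis=0))
x=l[(abs(l[:,0])<.13)&(abs(l[:,1])<.04)&(l[:,2]>.046)&(l[:,2]<.056),0];print("ends",[np.percentile(a,[5,50,95]) for a in (x[x<-.09],x[x>.09]) if len(a)])
s=arm.get_state();print(loc(s["eef_pos"][None],C,67),yaw())
for n in("handle_grip",): print(n,[(loc(np.array([r["position"]]),C,67)[0].round(4).tolist(),round(r["score"],2)) for r in arm.place_of(n,"wrist")][:1])
E
```

```text
35.25 [ 0.5898 -0.3268  0.2193] yaw -112.95 [-0.24  0.72  1.06  1.63 -0.67  1.19 -1.  ] gap 2.4472826431052107e-05
handle 872 [[ 0.02324699 -0.02907038  0.1337468 ]
 [ 0.02921302 -0.00631106  0.1385692 ]
 [ 0.03512347  0.01827287  0.14040422]]
ends []
[[ 0.02981378 -0.00074372  0.21738165]] -112.93776845830081
handle_grip [([0.0296, -0.0001, 0.129], 0.82)]
```

```bash
python3 - <<'E'
from h import *
from fit import *
C=np.array([.572,-.3645])
fin=lambda W:(lambda q:q[np.isfinite(q[:,0])])(W.reshape(-1,3))
def glue(q,n):
    l=loc(q,C,67);k=l[(abs(l[:,0]+.125)<.04)&(abs(l[:,1])<.05)&(l[:,2]>.078)&(l[:,2]<.1)]
    print(n,len(k),np.percentile(k,[5,50,95],axis=0).round(4).tolist() if len(k) else 0)
    x=l[(abs(l[:,0])<.15)&(abs(l[:,1])<.04)&(l[:,2]>.044)&(l[:,2]<.058),0]
    print("  ends",[np.percentile(a,[5,50,95]).round(4) for a in (x[x<-.09],x[x>.08]) if len(a)])
    k=l[(np.hypot(l[:,0]+.04,l[:,1])<.06)&(l[:,2]>.09)&(l[:,2]<.11)];print("  lid",np.median(k,0).round(4) if len(k) else 0)
for c in("top","side"):
    glue(fin(cloud(c,np.load(f"pics/{c}0.npz")["d"])),c+" before")
    p,d=arm.read_camera(c);glue(fin(cloud(c,d)),c+" now")
    if c=="side": cv2.imwrite("pics/s17.png",cv2.resize(p[130:280,220:370,::-1],(600,600),interpolation=cv2.INTER_CUBIC))
    for n in ("glue_stick","basket","handle_grip","jar","battery"):
        print(c,n,[(loc(np.array([r["position"]]),C,67)[0].round(4).tolist(),round(r["score"],2)) for r in arm.place_of(n,c)][:2])
glue(fin(load("pics/w11.npz")[1]),"w11");glue(fin(load("pics/w16.npz")[1]),"w16")
E
```

```text
top before 72 [[-0.1342, -0.0105, 0.0818], [-0.1257, -0.001, 0.0907], [-0.1172, 0.0077, 0.0937]]
  ends [array([-0.1287, -0.1076, -0.1044]), array([0.1071, 0.1094, 0.1124])]
  lid 0
top now 73 [[-0.1418, -0.0105, 0.0843], [-0.1331, -0.0008, 0.0913], [-0.1244, 0.0079, 0.0945]]
  ends [array([-0.133 , -0.121 , -0.1182]), array([0.0822, 0.0939, 0.0986])]
  lid [-0.0431 -0.0019  0.1022]
top glue_stick [([-0.1348, -0.0009, -0.0018], 0.64), ([-0.014, -0.0027, -0.0024], 0.34)]
top basket [([-0.013, 0.001, -0.0021], 0.97), ([0.0662, -0.0055, 0.0059], 0.33)]
top handle_grip [([0.0451, -0.0047, 0.1348], 0.5)]
top jar [([-0.0432, -0.0022, 0.0027], 0.85), ([-0.3832, -0.017, 0.0044], 0.68)]
top battery [([0.0472, -0.0034, 0.1344], 0.7), ([0.0673, -0.0034, 0.0079], 0.63)]
side before 75 [[-0.1404, -0.0111, 0.0799], [-0.1346, -0.0019, 0.0898], [-0.1206, 0.0077, 0.0922]]
  ends [array([-0.1413, -0.1138, -0.1083]), array([0.1022, 0.1058, 0.1094])]
  lid [-0.0139  0.051   0.1045]
side now 75 [[-0.1481, -0.0108, 0.0791], [-0.1418, -0.0025, 0.0893], [-0.1292, 0.0072, 0.0934]]
  ends [array([-0.1474, -0.1277, -0.1228]), array([0.0873, 0.0909, 0.0957])]
  lid [-0.0512 -0.0028  0.1015]
side glue_stick [([-0.1333, -0.0013, -0.0047], 0.84)]
side basket []
side handle_grip [([0.0471, -0.0051, 0.129], 0.7), ([0.1838, 0.2091, -0.0012], 0.51)]
side jar [([-0.0455, -0.0004, 0.0025], 0.95), ([-0.2913, -0.0871, 0.003], 0.78)]
side battery [([0.0642, -0.0017, 0.0043], 0.67)]
w11 490 [[-0.136, -0.011, 0.0809], [-0.1254, -0.0017, 0.0912], [-0.1172, 0.008, 0.0924]]
  ends [array([-0.1214, -0.1085, -0.1059]), array([0.0856, 0.1053, 0.1098])]
  lid [-3.770e-02 -1.000e-04  1.021e-01]
w16 546 [[-0.1429, -0.0111, 0.0804], [-0.1315, -0.0022, 0.0911], [-0.1244, 0.0074, 0.0924]]
  ends [array([-0.1294, -0.1223, -0.1201]), array([0.0818, 0.0928, 0.0967])]
  lid [-0.0425 -0.0021  0.102 ]
```

View pics/s17.png

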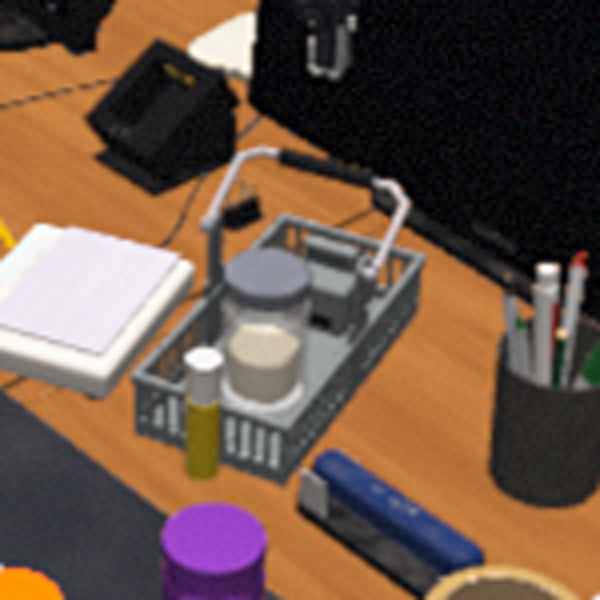

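The glue stick (205,410) is still standing, but the jammed handle moved the basket and shifted the stick about 7 mm. I'll put it back once the basket is on the scale. Next I'll raise the handle along its arc with the fingers caged loosely around the bar.

Emit:
send_rows --increments "0 0 0 0; 0 0 2.5 0; 0 0 2.5 0; 0 0 2 0; 0 0 1.8 0" --grip 0.42

```text
t: 36.37
eef_pos: [0.5893, -0.3236, 0.1261]
ee_rot: [0.98, -0.198, -0.0, -0.0]
ft_force: [0.8, -1.2, 0.4]
finger_gap: 0.0356
grasp_force: 0.0
```

Emit:
send_rows --increments "0 0 0 0; 0 0 0 0; 0 0 0 0" --grip 0.25

```text
t: 36.62
eef_pos: [0.5899, -0.3247, 0.1288]
ee_rot: [0.98, -0.198, 0.001, 0.0]
ft_force: [-0.3, -0.4, -0.1]
finger_gap: 0.0213
grasp_force: 0.0
```

Emit:
send_rows --increments "0 0.65 -0.93 0; 0 0.4 -0.4 0; 0 0.4 -0.4 0; 0 0.45 -0.33 0; 0 0.48 -0.32 0"

```text
t: 37.03
eef_pos: [0.582, -0.3453, 0.1538]
ee_rot: [0.98, -0.197, 0.002, -0.001]
ft_force: [1.1, 0.4, 1.1]
finger_gap: 0.0212
grasp_force: 0.6
```

```bash
python3 - <<'E'
from h import *
from fit import *
C=np.array([.572,-.3645]);s=arm.get_state();print(loc(s["eef_pos"][None],C,67),s["ft_force"],s["finger_gap"])
E
```

```text
[[ 0.02159136 -0.0016792   0.1538285 ]] [1.11237297 0.42085492 1.10432344] 0.02116480135789347
```

Emit:
send_rows --increments "0 0.5 -0.25 0; 0 0.5 -0.22 0; 0 0.45 -0.15 0; 0 0.42 -0.1 0; 0 0.4 -0.07 0"

```text
t: 37.45
eef_pos: [0.5709, -0.3678, 0.1594]
ee_rot: [0.98, -0.199, -0.0, 0.0]
ft_force: [-0.3, -0.2, 0.9]
finger_gap: 0.0214
grasp_force: 0.1
```

Emit:
send_rows --increments "0 0.3 -0.03 0; 0 0.3 0 0; 0 0.1 0 0; 0 0 0 0"

```text
t: 37.78
eef_pos: [0.5684, -0.3737, 0.1594]
ee_rot: [0.98, -0.199, -0.0, 0.0]
ft_force: [-0.7, 0.1, 0.6]
finger_gap: 0.0215
grasp_force: 0.0
```

```bash
python3 - <<'E'
from h import *
from fit import *
snap("w18")
C=np.array([.572,-.3645]);s=arm.get_state();print(loc(s["eef_pos"][None],C,67),s["ft_force"],s["finger_gap"])
p,W=load("pics/w18.npz");q=W.reshape(-1,3);q=q[np.isfinite(q[:,0])];l=loc(q,C,67)
x=l[(abs(l[:,0])<.15)&(abs(l[:,1])<.04)&(l[:,2]>.044)&(l[:,2]<.058),0]
print("  ends",[np.percentile(a,[5,50,95]).round(4) for a in (x[x<-.09],x[x>.085]) if len(a)])
rib(l,(-.043,0),.04,.09,.11);tilt(q,C-.014*np.array([.391,.9205]),0)
print([(loc(np.array([r["position"]]),C,67)[0].round(4).tolist(),round(r["score"],2)) for r in arm.place_of("handle_grip","wrist")][:1])
E
```

```text
37.7833 [ 0.5684 -0.3737  0.1594] yaw -112.9 [-0.13  0.79  1.    1.66 -0.73  1.11 -0.89] gap 0.021491467654600985
[[-0.00956913 -0.00031041  0.15934722]] [ 0.28791902  0.05355678 -0.69542882] 0.02161848186226769
  ends [array([-0.1319, -0.1239, -0.1214]), array([0.0885, 0.0905, 0.0941])]
rect 4176 [-48.3  -3.2] [53.1 56.8] long -25.8 z [0.1003 0.1021 0.1031]
rim tilt deg about y(x-slope) -0.12 y-slope -0.48 z0 0.0501 3245
lid slope [-0.03 -0.12] 2989
[([-0.0041, 0.0014, 0.1628], 0.6)]
```

Emit:
send_rows --increments "0 0 0 0; 0 0 0 0; 0 0 0 0; 0 0 0 0" --grip 0 --squeeze 60

```text
t: 38.22
eef_pos: [0.5688, -0.3731, 0.1596]
ee_rot: [0.98, -0.198, 0.0, -0.0]
ft_force: [0.8, 1.1, 1.3]
finger_gap: 0.0106
grasp_force: 58.4
```

Emit:
send_rows --increments "0 0 -0.3 0; 0 0 -0.4 0; 0 0 -0.5 0; 0 0 -0.7 0; 0 0 -0.8 0"

```text
t: 38.63
eef_pos: [0.5684, -0.3731, 0.1867]
ee_rot: [0.98, -0.198, -0.001, -0.0]
ft_force: [-0.3, 0.1, -6.8]
finger_gap: 0.0108
grasp_force: 58.5
```

Emit:
send_rows --increments "0 0 -0.8 0; 0 0 -0.8 0; 0 0 -0.4 0; 0 0 0 0; 0 0 0 0"

```text
t: 39.05
eef_pos: [0.5688, -0.3734, 0.2068]
ee_rot: [0.98, -0.198, 0.0, -0.0]
ft_force: [0.1, 0.5, -6.5]
finger_gap: 0.0102
grasp_force: 58.5
```

```bash
python3 - <<'E'
from h import *
from fit import *
snap("w19")
C=np.array([.572,-.3645]);s=arm.get_state();print(loc(s["eef_pos"][None],C,67),s["ft_force"],s["finger_gap"])
p,W=load("pics/w19.npz");q=W.reshape(-1,3);q=q[np.isfinite(q[:,0])]
D=C-.014*np.array([.391,.9205]);tilt(q,D,.045);l=loc(q,D,67)
x=l[(abs(l[:,0])<.15)&(abs(l[:,1])<.04)&(l[:,2]>.084)&(l[:,2]<.105),0]
print("  ends",[np.percentile(a,[5,50,95]).round(4) for a in (x[x<-.09],x[x>.085]) if len(a)])
rib(l,(-.03,0),.04,.13,.16);rib(l,(.074,0),.03,.095,.115)
E
```

```text
39.05 [ 0.5688 -0.3734  0.2068] yaw -112.87 [-0.15  0.74  1.04  1.62 -0.68  1.18 -0.92] gap 0.010245576793078788
[[-0.00927752 -0.00026587  0.20635309]] [-0.75025801  0.327807   -7.40609496] 0.011247432925787195
rim tilt deg about y(x-slope) 0.29 y-slope -1.16 z0 0.0966 2867
lid slope [ 0.42 -0.06] 3030
  ends [array([-0.13  , -0.1109, -0.1075]), array([0.0864, 0.0994, 0.1075])]
rect 4336 [-34.   -2.5] [55.9 55.3] long 89.7 z [0.1474 0.149  0.1501]
rect 740 [85.  -2.5] [38.9 37.7] long 89.6 z [0.0976 0.1087 0.1101]
```

```bash
python3 - <<'E'
from h import *
from fit import *
fin=lambda W:(lambda q:q[np.isfinite(q[:,0])])(W.reshape(-1,3))
c0=np.array([.4286,-.3455])
def f(q,n):
    l=loc(q,c0,70.)
    for nm,a,b,zz,r in(("plate",.075,.085,(.036,.047),0),("house",.08,.09,(.018,.034),0)):
        k=l[(abs(l[:,0])<a)&(abs(l[:,1])<b)&(l[:,2]>zz[0])&(l[:,2]<zz[1])]
        if len(k)<100: continue
        r=cv2.minAreaRect((k[:,:2]*1000).astype(np.float32))
        print(n,nm,len(k),np.round(r[0],1),np.round(r[1],1),round(r[2],1),"pct",np.percentile(k[:,:2],[1,99],axis=0).round(4).tolist())
for w in("w9","w10","w13","w15","w19"): f(fin(load(f"pics/{w}.npz")[1]),w)
for c in("top","side"):
    p,d=arm.read_camera(c);f(fin(cloud(c,d)),c)
    for n in("scale_top","basket"):print(c,n,[(loc(np.array([r["position"]]),c0,70)[0].round(4).tolist(),round(r["score"],2)) for r in arm.place_of(n,c)][:1])
E
```

```text
w9 plate 5239 [ -0.1 -19.4] [144.2 131.5] 0.3 pct [[-0.0386, -0.081], [0.0636, 0.0454]]
w9 house 4300 [ 2.4 -4.8] [167.5 152.5] 89.7 pct [[-0.0702, -0.0851], [0.0738, 0.0767]]
w10 plate 9176 [ -4.6 -19.3] [131.4 137.4] 89.9 pct [[-0.0637, -0.0436], [0.0625, 0.0446]]
w10 house 5163 [ 1.  -6.4] [153.3 167.3] 0.2 pct [[-0.0738, -0.0863], [0.0734, 0.0758]]
w13 plate 2836 [ -0.6 -19. ] [130.2 130.4] 0.9 pct [[-0.0631, -0.0445], [0.0624, 0.0452]]
w13 house 1581 [ -0.2 -12.1] [150.9 158.6] 1.5 pct [[-0.0736, -0.089], [0.0734, 0.0655]]
w15 plate 5929 [ -1.  -20.1] [129.8 129.6] 89.9 pct [[-0.0632, -0.0442], [0.062, 0.0377]]
w15 house 1854 [  2.3 -16.8] [142.8 159.1] 88.2 pct [[-0.0731, -0.0897], [0.0732, 0.0333]]
w19 plate 711 [-8.   0.5] [143.9  47.6] 38.6 pct [[-0.064, -0.0447], [0.0506, 0.0441]]
w19 house 289 [-49.2 -40.4] [19.5 52.2] 80.7 pct [[-0.0737, -0.0498], [-0.0252, -0.0277]]
top plate 1853 [1. 9.] [129.9 110.4] 0.2 pct [[-0.0629, -0.0452], [0.0642, 0.0429]]
top house 1115 [ 0.9 10.5] [149.8 129.2] 0.3 pct [[-0.0738, -0.0535], [0.0747, 0.0749]]
top scale_top [([-0.0008, -0.0013, 0.037], 0.75)]
top basket [([0.0137, -0.1421, 0.0443], 0.82)]
side plate 884 [-1.2  7.2] [136.2 104. ] 0.2 pct [[-0.067, -0.044], [0.0619, 0.0451]]
side house 587 [-3.  11.9] [154.  129.3] 0.7 pct [[-0.0792, -0.052], [0.0651, 0.0757]]
side scale_top [([-0.0004, 0.0008, 0.0402], 0.84)]
side basket [([0.0159, -0.1405, 0.0426], 0.74)]
```

Emit:
send_rows --increments "0 0 -0.6 0; 0 0 -1.2 0; 0 0 -1.2 0; 0 0 -1.2 0; 0 0 -0.8 0"

```text
t: 39.82
eef_pos: [0.569, -0.3743, 0.2594]
ee_rot: [0.98, -0.198, 0.001, 0.001]
ft_force: [-0.5, -1.7, -6.1]
finger_gap: 0.0108
grasp_force: 58.5
```

Emit:
send_rows --increments "-0.4 0.05 0 -0.01; -0.8 0.1 0 -0.01; -1.2 0.2 0 -0.01; -1.4 0.25 0 -0.01; -1.5 0.25 0 -0.012"

```text
t: 40.23
eef_pos: [0.5147, -0.3611, 0.2556]
ee_rot: [0.985, -0.172, -0.001, -0.0]
ft_force: [-0.0, -0.6, -6.6]
finger_gap: 0.0109
grasp_force: 58.5
```

Emit:
send_rows --increments "-1.5 0.25 0 0; -1.5 0.25 0 0; -1.5 0.25 0 0; -1.4 0.2 0 0; -1.2 0.2 0 0"

```text
t: 40.65
eef_pos: [0.4432, -0.3478, 0.2558]
ee_rot: [0.985, -0.173, -0.001, -0.001]
ft_force: [-0.8, -0.5, -6.9]
finger_gap: 0.0108
grasp_force: 58.5
```

Emit:
send_rows --increments "-0.9 0.1 0 0; -0.5 0.1 0 0; -0.2 0 0 0; 0 0 0 0; 0 0 0 0"

```text
t: 41.07
eef_pos: [0.4307, -0.345, 0.2567]
ee_rot: [0.985, -0.172, 0.0, 0.0]
ft_force: [0.5, 0.4, -6.1]
finger_gap: 0.0107
grasp_force: 58.5
```

```bash
python3 - <<'E'
from h import *
from fit import *
snap("w20")
c0=np.array([.4286,-.3455]);s=arm.get_state();t=s["eef_pos"];print(t,loc(t[None],c0,70),s["ft_force"],s["finger_gap"])
p,W=load("pics/w20.npz");q=W.reshape(-1,3);q=q[np.isfinite(q[:,0])]
tilt(q,c0,t[2]-.16,70);l=loc(q,c0,70);z=.05+t[2]-.16
k=l[(abs(l[:,0])<.14)&(abs(l[:,1])<.075)&(abs(l[:,2]-z)<.006)]
for a in(.03,.05,.07):
    for s_ in(-1,1):
        y=k[(abs(k[:,0]-s_*a)<.01),1];print(s_*a,[np.percentile(v,[3,50,97]).round(4).tolist() for v in(y[y<-.04],y[y>.04]) if len(v)>5])
x=k[abs(k[:,1])<.04,0];print("ends",[np.percentile(a,[3,50,97]).round(4) for a in (x[x<-.09],x[x>.09]) if len(a)])
rib(l,(-.03,0),.04,z+.04,z+.06)
for c in("top","side"):
    arm.read_camera(c)
    print(c,[(loc(np.array([r["position"]]),c0,70)[0].round(4).tolist(),round(r["score"],2)) for r in arm.place_of("basket",c)][:1])
E
```

```text
41.0667 [ 0.4307 -0.345   0.2567] yaw -109.85 [-0.32  0.49  1.21  1.88 -0.51  1.12 -0.84] gap 0.0106575748296646
[ 0.43072412 -0.34503063  0.25666306] [[ 0.00116756 -0.00183549  0.25666306]] [ 1.07037629 -0.69140897 -6.75860188] 0.010600204851047313
rim tilt deg about y(x-slope) -0.28 y-slope -0.66 z0 0.147 2612
lid slope [-0.46 -0.14] 3058
-0.03 [[-0.0598, -0.0573, -0.0538], [0.048, 0.0499, 0.052]]
0.03 [[-0.0596, -0.057, -0.0544], [0.047, 0.0479, 0.0514]]
-0.05 [[-0.0596, -0.0565, -0.0538], [0.048, 0.05, 0.0522]]
0.05 [[-0.0602, -0.057, -0.0542], [0.0469, 0.0486, 0.0516]]
-0.07 [[-0.0591, -0.0565, -0.0539], [0.0475, 0.0492, 0.0532]]
0.07 [[-0.0602, -0.0577, -0.0551], [0.0466, 0.0483, 0.052]]
ends [array([-0.1169, -0.1128, -0.111 ]), array([0.0914, 0.1005, 0.1046])]
rect 4354 [-37.2  -4. ] [56.2 55.2] long 88.1 z [0.1977 0.1993 0.2003]
top [([-0.0056, -0.0015, 0.094], 0.59)]
side [([-0.0033, -0.0005, 0.0943], 0.62)]
```

Emit:
send_rows --increments "-0.1 -0.25 0.5 0; -0.13 -0.28 1 0; 0 0 1.2 0; 0 0 1 0; 0 0 0.7 0"

```text
t: 41.73
eef_pos: [0.429, -0.3384, 0.2105]
ee_rot: [0.985, -0.173, -0.001, -0.001]
ft_force: [-0.1, 0.3, -6.8]
finger_gap: 0.0108
grasp_force: 58.5
```

Emit:
send_rows --increments "0 0 0.5 0; 0 0 0.3 0; 0 0 0.2 0; 0 0 0.1 0; 0 0 0 0"

```text
t: 42.15
eef_pos: [0.4296, -0.3395, 0.2016]
ee_rot: [0.985, -0.173, 0.0, 0.0]
ft_force: [-0.3, -0.4, -6.0]
finger_gap: 0.0108
grasp_force: 58.5
```

```bash
cat > chk.py <<'E'
from h import *
from fit import *
import sys
snap(sys.argv[1]);zu=float(sys.argv[2])
c0=np.array([.4286,-.3455]);s=arm.get_state();t=s["eef_pos"];print(loc(t[None],c0,70),s["ft_force"],s["finger_gap"])
p,W=load(f"pics/{sys.argv[1]}.npz");q=W.reshape(-1,3);q=q[np.isfinite(q[:,0])]
tilt(q,c0,zu,70);l=loc(q,c0,70);z=.05+zu
k=l[(abs(l[:,0])<.14)&(abs(l[:,1])<.075)&(abs(l[:,2]-z)<.006)]
for a in(-.06,.06):
    y=k[(abs(k[:,0]-a)<.02),1];print(a,[np.percentile(v,[3,50,97]).round(4).tolist() for v in(y[y<-.04],y[y>.04]) if len(v)>5])
x=k[abs(k[:,1])<.04,0];print("ends",[np.percentile(a,[3,50,97]).round(4) for a in (x[x<-.09],x[x>.09]) if len(a)])
rib(l,(-.03,0),.04,z+.04,z+.06)
for c in("top","side"):
    arm.read_camera(c)
    print(c,[(loc(np.array([r["position"]]),c0,70)[0].round(4).tolist(),round(r["score"],2)) for r in arm.place_of("basket",c)][:1])
E
python3 chk.py w21 .042
```

```text
42.15 [ 0.4296 -0.3395  0.2016] yaw -109.9 [-0.27  0.54  1.13  1.95 -0.58  1.02 -0.79] gap 0.010845430761699101
[[0.0060131  0.00110184 0.20180489]] [ 0.2659061  -0.61178534 -5.77338798] 0.010810139256296043
rim tilt deg about y(x-slope) -0.04 y-slope -0.66 z0 0.0919 3337
lid slope [ 0.14 -0.03] 2997
-0.06 [[-0.056, -0.0535, -0.0509], [0.0508, 0.0528, 0.0565]]
0.06 [[-0.0566, -0.0541, -0.0514], [0.05, 0.0517, 0.0557]]
ends [array([-0.1116, -0.1077, -0.106 ]), array([0.0914, 0.1052, 0.1096])]
rect 4333 [-32.3  -0.9] [55.8 55. ] long 88.3 z [0.1426 0.1441 0.1451]
top [([-0.0036, 0.0004, 0.0417], 0.94)]
side [([0.0008, 0.0005, 0.0379], 0.6)]
```

Emit:
send_rows --increments "0 0 0.15 0; 0 0 0.15 0; 0 0 0 0"

```text
t: 42.65
eef_pos: [0.4297, -0.3393, 0.1985]
ee_rot: [0.985, -0.173, 0.0, 0.0]
ft_force: [0.1, 0.1, -4.6]
finger_gap: 0.0103
grasp_force: 58.7
```

Emit:
send_rows --increments "0 0 0.15 0; 0 0 0.15 0; 0 0 0 0"

```text
t: 42.9
eef_pos: [0.4298, -0.3395, 0.1961]
ee_rot: [0.985, -0.173, 0.0, -0.0]
ft_force: [-0.9, 2.5, 4.9]
finger_gap: 0.0112
grasp_force: 59.7
```

Emit:
send_rows --increments "0 0 -0.15 0; 0 0 0 0"

```text
t: 43.07
eef_pos: [0.4297, -0.3394, 0.1974]
ee_rot: [0.985, -0.173, 0.0, 0.0]
ft_force: [-0.7, 1.1, -0.9]
finger_gap: 0.0108
grasp_force: 59.1
```

Emit:
send_rows --increments "0 0 0 0; 0 0 0 0; 0 0 0 0; 0 0 0 0" --grip 0.4

```text
t: 43.4
eef_pos: [0.4296, -0.3395, 0.1971]
ee_rot: [0.985, -0.173, 0.0, 0.0]
ft_force: [0.4, 1.0, 0.4]
finger_gap: 0.0344
grasp_force: 0.0
```

Emit:
send_rows --increments "0 0 -1 0; 0 0 -2 0; 0 0 -3 0; 0 0 -3 0; 0 0 0 0"

```text
t: 43.82
eef_pos: [0.4309, -0.3421, 0.2927]
ee_rot: [0.985, -0.173, 0.004, 0.002]
ft_force: [-0.5, -1.0, 0.8]
finger_gap: 0.034
grasp_force: 0.0
```

```bash
python3 chk.py w22 .037; python3 - <<'E'
from h import *
from fit import *
C=np.array([.572,-.3645]);p,W=load("pics/w22.npz");q=W.reshape(-1,3);q=q[np.isfinite(q[:,0])];l=loc(q,C,67)
k=l[(abs(l[:,0]+.13)<.03)&(abs(l[:,1])<.03)&(l[:,2]>.078)&(l[:,2]<.1)];print("glue w",len(k),np.percentile(k,[5,50,95],axis=0).round(4).tolist() if len(k) else 0)
p,d=arm.read_camera("top");q=cloud("top",d).reshape(-1,3);q=q[np.isfinite(q[:,0])];l=loc(q,C,67)
k=l[(abs(l[:,0]+.13)<.03)&(abs(l[:,1])<.03)&(l[:,2]>.078)&(l[:,2]<.1)];print("glue top",len(k),np.percentile(k,[5,50,95],axis=0).round(4).tolist() if len(k) else 0)
for c in("wrist","top"): print([(np.round(r["position"],4).tolist(),round(r["score"],2)) for r in arm.place_of("glue_stick",c)][:1],[(np.round(r["position"],4).tolist(),round(r["score"],2)) for r in arm.place_of("clip",c)][:2])
E
```

```text
43.8167 [ 0.4309 -0.3421  0.2927] yaw -109.94 [-0.37  0.45  1.26  1.85 -0.46  1.18 -0.88] gap 0.033999494244307295
[[ 4.98356600e-03 -2.30497704e-04  2.90292361e-01]] [-0.26601885  0.58380595 -0.40279077] 0.03405900023073758
rim tilt deg about y(x-slope) -0.04 y-slope -0.41 z0 0.0878 1967
lid slope [ 0.1  -0.07] 1445
-0.06 [[-0.0561, -0.0538, -0.0514], [0.0505, 0.0523, 0.0553]]
0.06 [[-0.0571, -0.0547, -0.0523], [0.0498, 0.052, 0.0557]]
ends [array([-0.1116, -0.1081, -0.106 ]), array([0.0909, 0.1051, 0.1102])]
rect 2116 [-31.6  -1.2] [56.2 55.5] long 62.1 z [0.1383 0.1397 0.1409]
top [([-0.0033, -0.0005, 0.0339], 0.88)]
side [([0.0016, 0.002, 0.0332], 0.68)]
glue w 448 [[-0.1459, -0.0093, 0.0807], [-0.1356, 0.0009, 0.0913], [-0.1262, 0.0102, 0.0928]]
glue top 75 [[-0.1444, -0.0113, 0.0834], [-0.1353, -0.0016, 0.0917], [-0.1267, 0.0079, 0.0942]]
[([0.5215, -0.4908, -0.0028], 0.98)] [([0.532, -0.191, -0.0022], 0.72)]
[([0.5218, -0.4909, 0.0021], 0.55)] []
```

```bash
python3 - <<'E'
from h import *
print(arm.get_state()["eef_pos"],yaw());rows([[.5197,-.4895,.285]],-113)
E
```

```text
[ 0.42923642 -0.33910562  0.28653215] -109.90707278966397
2.73 2.21 0.03 0.011; 2.75 2.18 0.03 0.011; 2.77 2.15 0.03 0.011; 2.80 2.12 0.03 0.011; 2.82 2.09 0.03 0.011
```

Emit:
send_rows --increments "2.7 2.2 0 0.011; 2.8 2.2 0 0.011; 2.8 2.2 0 0.011; 2.8 2.1 0 0.011; 2.8 2.1 0 0.011" --grip 0.6

```text
t: 44.73
eef_pos: [0.5211, -0.4913, 0.286]
ee_rot: [0.98, -0.2, -0.0, -0.001]
ft_force: [0.4, 0.2, 1.0]
finger_gap: 0.0512
grasp_force: 0.0
```

Emit:
send_rows --increments "0 0 3.5 0; 0 0 4 0; 0 0 3.5 0; 0 0 2 0; 0 0 0 0"

```text
t: 45.15
eef_pos: [0.5185, -0.4874, 0.1508]
ee_rot: [0.98, -0.2, -0.004, -0.003]
ft_force: [0.7, 1.7, -1.0]
finger_gap: 0.0509
grasp_force: 0.0
```

```bash
python3 - <<'E'
from h import *
from fit import *
C=np.array([.572,-.3645]);snap("w23");p,W=load("pics/w23.npz");q=W.reshape(-1,3);q=q[np.isfinite(q[:,0])];l=loc(q,C,67)
k=l[(abs(l[:,0]+.13)<.03)&(abs(l[:,1])<.03)&(l[:,2]>.078)&(l[:,2]<.1)];print("glue w",len(k),np.percentile(k,[5,50,95],axis=0).round(4).tolist() if len(k) else 0)
print(loc(arm.get_state()["eef_pos"][None],C,67))
E
```

```text
45.15 [ 0.5185 -0.4874  0.1508] yaw -113.06 [ 0.1   0.83  0.96  1.57 -0.73  1.14 -0.75] gap 0.0509154108226756
glue w 769 [[-0.1463, -0.0112, 0.0822], [-0.1374, -0.0026, 0.0912], [-0.1284, 0.0078, 0.0923]]
[[-1.35113403e-01 -5.59471468e-05  1.54243962e-01]]
```

Emit:
send_rows --increments "0 0.1 3 0; 0 0 3 0; 0 0 1.6 0; 0 0 0.8 0; 0 0 0 0"

```text
t: 45.62
eef_pos: [0.5197, -0.4908, 0.0726]
ee_rot: [0.98, -0.2, -0.001, -0.0]
ft_force: [0.8, 0.2, 0.2]
finger_gap: 0.0512
grasp_force: 0.0
```

Emit:
send_rows --increments "0 0 0 0; 0 0 0 0; 0 0 0 0; 0 0 0 0; 0 0 0 0" --grip 0 --squeeze 20

```text
t: 46.03
eef_pos: [0.5206, -0.492, 0.0751]
ee_rot: [0.98, -0.2, 0.001, 0.001]
ft_force: [-0.2, 0.9, 7.2]
finger_gap: 0.022
grasp_force: 20.6
```

Emit:
send_rows --increments "0 0 -0.3 0; 0 -0.3 0 0; 0 -0.4 0 0; 0 -0.3 0 0; 0 0 0 0"

```text
t: 46.45
eef_pos: [0.5245, -0.4805, 0.0756]
ee_rot: [0.98, -0.199, -0.0, -0.001]
ft_force: [-1.0, -0.2, -1.0]
finger_gap: 0.0218
grasp_force: 20.1
```

Emit:
send_rows --increments "0 0 0.2 0; 0 0 0.1 0; 0 0 0 0; 0 0 0 0"

```text
t: 46.78
eef_pos: [0.5249, -0.4819, 0.0751]
ee_rot: [0.98, -0.199, 0.001, -0.0]
ft_force: [-0.9, 4.7, 12.3]
finger_gap: 0.0213
grasp_force: 21.8
```

Emit:
send_rows --increments "0 0 -0.15 0; 0 0 0 0"

```text
t: 46.95
eef_pos: [0.524, -0.4821, 0.0752]
ee_rot: [0.98, -0.2, 0.0, 0.0]
ft_force: [0.3, 1.2, 7.0]
finger_gap: 0.0219
grasp_force: 20.7
```

Emit:
send_rows --increments "0 0 0 0; 0 0 0 0; 0 0 0 0; 0 0 0 0" --grip 0.6

```text
t: 47.28
eef_pos: [0.5234, -0.4818, 0.0741]
ee_rot: [0.98, -0.2, -0.0, -0.0]
ft_force: [0.1, 0.8, 0.1]
finger_gap: 0.0513
grasp_force: 0.0
```

Emit:
send_rows --increments "0 0 -2 0; 0 0 -4 0; 0 0 -4 0; 0 0 -4 0; 0 0 -4 0"

```text
t: 47.7
eef_pos: [0.5232, -0.4818, 0.2561]
ee_rot: [0.98, -0.2, -0.0, 0.0]
ft_force: [0.8, 1.2, -0.0]
finger_gap: 0.051
grasp_force: 0.0
```

Emit:
send_rows --increments "2 2 -2 0; 0 0 0 0; 0 0 0 0"

```text
t: 47.95
eef_pos: [0.534, -0.5097, 0.2758]
ee_rot: [0.98, -0.2, 0.001, 0.001]
ft_force: [-0.2, -0.4, -1.1]
finger_gap: 0.0513
grasp_force: 0.0
```

```bash
python3 - <<'E'
from h import *
from fit import *
C=np.array([.572,-.3645]);c0=np.array([.4286,-.3455]);s=arm.get_state();print(s["t"],s["eef_pos"])
for c in("top","side"):
    p,d=arm.read_camera(c);q=cloud(c,d).reshape(-1,3);q=q[np.isfinite(q[:,0])];l=loc(q,C,67)
    k=l[(abs(l[:,0]+.13)<.03)&(abs(l[:,1])<.03)&(l[:,2]>.078)&(l[:,2]<.1)];print(c,"glue",len(k),np.percentile(k,[5,50,95],axis=0).round(4).tolist() if len(k) else 0)
    tilt(q,c0,.037,70)
    for n in("basket","jar","battery","clip"): print(n,[(loc(np.array([r["position"]]),c0,70)[0].round(4).tolist(),round(r["score"],2)) for r in arm.place_of(n,c)][:1])
E
```

```text
47.95 [ 0.53400411 -0.50965811  0.27578459]
top glue 76 [[-0.1337, -0.011, 0.0832], [-0.1252, -0.0007, 0.0912], [-0.116, 0.0086, 0.0937]]
rim tilt deg about y(x-slope) -0.14 y-slope -0.01 z0 0.0883 479
lid slope [ 0.93 -1.42] 329
basket [([-0.0027, 0.0025, 0.0353], 0.92)]
jar [([-0.352, -0.1364, 0.0019], 0.64)]
battery [([0.0775, -0.0023, 0.0421], 0.73)]
clip []
side glue 74 [[-0.1389, -0.0108, 0.0794], [-0.1337, -0.0017, 0.0895], [-0.122, 0.0086, 0.0934]]
rim tilt deg about y(x-slope) 0.32 y-slope 0.29 z0 0.0841 159
lid slope [7.46 1.08] 178
basket []
jar [([-0.2614, -0.2143, 0.0045], 0.82)]
battery [([0.0771, 0.0022, 0.0376], 0.74)]
clip [([0.1792, -0.04, 0.0049], 0.44)]
```

```bash
python3 -c "
from workcell import arm
print(arm.finish_job())"
```

```text
the job is handed in; nothing more can be done
None
```

The job is handed in at about 48 s: battery and jar are upright in the basket, which hung level to about 0.5° and stands level within about 3 mm of the scale plate's centre, but while I rebalanced it after a first test lift (3° tilt) the basket shifted and pushed the glue stick about 1 cm, which I put back to within about 1 mm.

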